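# Clamp a bush in the form tester's lever scroll chuck with the tommy bar

## Task

The flanged bush standing loose in the turntable chuck has to be clamped for measuring: take the tommy bar from its rest, put its plain round end into one of the holes in the chuck's threaded collar and swing the collar clockwise (seen from above), then draw the bar out, enter it in a handier hole and swing again, until the three jaws grip the bush and the collar comes up tight against its stop. Take the bar out, lay it back in both vees of its rest, and leave the bush standing straight in the jaws and the other things on the bench where they are.

Things in the scene. Friction and masses are not known exactly. Their poses are not given: they have to be found in the camera images.
- chuck_axis (a point): Three-jaw lever scroll chuck, steel, diameter 124, fixed on a locked turntable (disc diameter 200, top at height 40; grey plinth diameter 270, 22 high, key pad on its far side). Point on the chuck's vertical axis at the height of the collar holes' centres, 69 above the bench; z up. Heights: flange to 52, collar 52 to 86, chuck face 100, jaw tops 128, bush top 178.
- collar (a joint): Threaded collar round the chuck's waist, diameter 124, with 8 radial holes. Rad; grows turning clockwise seen from above, closing the jaws 1.5 mm per rad. Starts loose at 0 to 0.4; jaws touch the bush at about 2.9; stops hard, tight, at 3.2. Stiff to turn (0.5 N m: about 4 N at 125 mm from the axis); stays where it is left.
- hole0 (a point): Centre of the mouth of one of the collar's 8 like holes, on its outer face 62 from the chuck's axis; goes round with the collar. The others follow every 45 degrees at the same height. x points straight out of the hole, level. Holes: diameter 18, countersunk, 23 deep: a bar fully home has its tip 39 from the axis.
- bar_center (a point): Tommy bar, loose, 200 g: straight steel bar, diameter 14, dark knurl on its middle 56 mm, one plain rounded end (goes in the holes), a black ball of diameter 26 on the other end; 171 long in all. Starts level in its rest. Point on its axis in the middle of the knurl, 80 from the plain tip, about its centre of mass; x along the bar towards the plain end.
- bar_tip (a point): Tip of the plain rounded end of the bar, 80 from bar_center along the bar's x.
- rest_center (a point): Bar rest, fixed: black base plate 136 by 70, 8 high, with two aluminium vees, open upwards, 10 thick, at x = +50 and -50, 34 wide at the top, their tops 63 above the bench. Point where bar_center lies when the bar is in the rest, 56 above the bench (at the start up to 6 mm off along x); x points where the plain end points at the start, z up.
- bush: Steel flanged bush, 78 high, 650 g, loose: lower barrel diameter 44 and 40 high, flange diameter 68 and 10 thick, upper barrel diameter 36. It stands upright on the chuck's face between the open jaws, up to 3 mm off centre. Origin: centre of its underside; z up its axis.
- jaw0: One of the three steel jaws on the chuck's face, 120 degrees apart, 14 wide, 34 long, 28 high at the inner end; moves inward as the collar is turned clockwise. Origin: foot of its gripping face.
- jaw1: The second jaw, like jaw0.
- jaw2: The third jaw, like jaw0.
- spare_bush: A second bush of the same shape, standing on the bench: leave it. Origin: centre of its underside.
- ring_gauge: Steel setting ring lying on the bench, outer diameter 84, bore 50, 28 high: leave it. Origin: centre of its underside.
- gauge_case: Closed wooden gauge-block case, 107 by 177, 38 high, on the bench: leave it. Origin: centre of its underside.
There are look-alikes about, which are no part of the job. There is more than one size of the part that bears bar_center; the job needs the largest.

How it is judged:
On the way, in this order (a step that is already met when the one before it is completed fails the run):
1. the bar's plain end is at least 10 mm deep in a hole of the collar (horizontal distance between bar_tip and chuck_axis below 0.052 m and z of bar_tip in the frame of chuck_axis between -0.012 and 0.012 m), for 0.1 s.
2. with the bar in a hole, the collar has been swung on past 0.8 rad (horizontal distance between bar_tip and chuck_axis below 0.056 m and value of joint collar above 0.8 rad), for 0.1 s.
3. the bar is drawn right out of the collar before the collar is tight (horizontal distance between bar_tip and chuck_axis above 0.064 m and value of joint collar below 3.1 rad), for 0.1 s.
4. the bar is entered again, at least 10 mm deep in a hole (all of step 1), for 0.1 s.
5. with the bar in a hole, the collar is tight (past 3.12 rad) (horizontal distance between bar_tip and chuck_axis below 0.056 m and value of joint collar above 3.12 rad), for 0.1 s.
At the end, for the whole second after the job is handed in: Collar tight (past 3.1 of 3.2 rad); all three jaws press on the bush (over 5 N), upright (0.05 rad) on the chuck face within 1.5 mm of its axis; bar in both vees of its rest, within 20 mm along it and 5 mm across of where it lay, 4 mm in height; bystanders within 20 mm; all at rest (value of joint collar above 3.1 rad and contact force between each of jaw0, jaw1, jaw2 and bush above 5 N and horizontal distance between bush and chuck_axis below 0.0015 m and angle between bush's own z axis and vertical below 0.05 rad and z of bush in the frame of chuck_axis below 0.034 m and horizontal distance between bar_center and rest_center below 0.02 m and y of bar_center in the frame of rest_center between -0.005 and 0.005 m and z of bar_center in the frame of rest_center between -0.004 and 0.004 m and angle between the x axis of bar_center and the x axis of rest_center, either way round below 0.06 rad and linear speed of bush below 0.02 m/s and velocity of joint collar below 0.05 rad/s); the robot touches nothing.
It fails at once if the bush is tipped or pulled out of the chuck (angle between bush's own z axis and vertical above 0.25 rad or horizontal distance between bush and chuck_axis above 0.015 m).
It fails at once if a bystander is pushed more than 20 mm (distance of any of spare_bush, ring_gauge, gauge_case from where it was at the start of the episode above 0.02 m).
It also fails if it takes over 64 s, if anything falls off the work surface, if the arm or the gripper's body presses on something with over 40 N, if the wrist force passes 120 N, or if a joint passes its speed limit or range.

## Robot

A 6-joint arm with a two-finger parallel gripper is mounted at the origin on the work surface. World frame = base frame: x ahead of the robot, y to its left, z up, the work surface at z = 0. Lengths are in m, angles in rad, forces in N, time in s.
With the tool pointing down it reaches from about 0.35 to 0.775 m from the base axis. Payload 7.3 kg.
Tool frame: the origin (TCP) lies midway between the tips of the shut fingers; the grasp point (between the pads) lies 19 mm behind it; x points along the fingers, y is the direction in which the jaws open and shut, and the axes are right-handed (so a half turn about x gives the same grasp; the last joint's range is limited). The gripper opens to 92 mm and grips with 3 to 60 N. Pads are 19 mm wide; open, the fingers measure 130 mm over their backs; the gripper's body (75 mm by 190 mm) begins 47 mm behind the grasp point.
Start: joints at [1.088, 0.342, 1.524, -0, 1.275, -0.146], TCP at [0.173, 0.496, 0.227] pointing down, gripper open.
Joint ranges: [-2.53, 2.53], [-0.77, 2.02], [0.04, 2.7], [-1, 4.14], [0.28, 2.66], [-3.11, 3.11]. Speed limits (rad/s): [2.57, 2.57, 3.14, 3.14, 3.14, 3.14].

## Interface

Orientations are given as a 3x3 rotation matrix whose columns are the frame's x, y, z axes.
In Python, from plant import bot gives the robot as it stands.
- The arm moves only by the tool step_arm, never from a script. Its arguments are lists of equal length, an entry for each row: "delta_pos": the shift along the tool's x, y, z in mm, a list of three; "delta_rot": the turn, a rotation vector about the tool's x, y, z in rad, a list of three; "hand": the closure, from 0 (fully open) to 1 (shut). In form: {"delta_pos": [[dx, dy, dz], ...], "delta_rot": [[rx, ry, rz], ...], "hand": [hand, ...]}. A call has 1 to 8 rows; each row shifts and turns the commanded pose from where the row before left it, along the tool's axes as they then stand; what a row does not reach is not made up. A row lasts 1/8 s, in which the tool goes at most 62.5 mm and 10.7 degrees, less where a joint would pass 70% of its speed; a pose out of reach is approached as far as the arm can. A call is refused whole if a number of a shift passes 62.5 or a number of a turn 0.188, either way. A call with a gripper value outside its range is refused whole. The fingers move at their own pace and stop on an object; "squeeze" is the grip in N (left out, the last holds). Time passes only in rows, so rows that do not move let the fingers close. It gives the time, the measured TCP pose, the force and the opening at its end, in the units of the state.
- bot.get_obs(): the state, without advancing time (a new reading comes with each control period).
- bot.snapshot(name): name is "side" or "top" or "wrist"; returns the picture (420x560x3 uint8, blue, green, red); there is no depth.
- bot.get_calibration(name): a dict with "camera_matrix" (3x3 intrinsics, pixels), "rvec" (rotation vector, rad) and "tvec" (3), from world to camera coordinates, as OpenCV has them. Camera axes: x right, y down, z forward; pixel columns grow to the right and rows downward; lengths in m; the calibration is good to about 2 mm. A picture is of the moment at which its call begins: read the wrist's pose just before it. get_calibration takes no time and is no camera call; for the wrist camera it gives the pose at the moment of the call.
- bot.hand_in(): hands the job in, once; it reports no verdict.
The state is a dict: "clock": time; "q": joint angles; "joint_vel": joint speeds; "effort": joint torques, N m; "tcp_pos": TCP position; "tcp_rot": TCP orientation; "wrist_force": force on the tool from outside, world axes, zero at the start; "wrist_torque": the same for the moment, N m; "grip_width": opening from 0.0 (shut) to 1.0 (fully open).
Only numpy, scipy, OpenCV 4.12 (cv2) and the standard library are available. Lean on these libraries where they do the work, as an engineer would, in place of code of your own. Each camera call takes 0.05 s, during which the arm holds its last target.

## Working session

There is one attempt and no reset: what is moved stays moved. The work goes in short steps, Python scripts to look and compute and a tool call to move; the robot and the scene stay as the last step left them, time stands still between calls to the robot, and variables do not carry over. Pictures are saved under pics/ and viewed, and the job is handed in when it is done.

Besides the shell and the picture viewer there is one more tool, called after "Request:" as name(argument=value, ...) on one line, values as JSON. step_arm: Moves the arm, as the interface text tells. Its arguments: {"type":"object","properties":{"delta_pos":{"type":"array"},"delta_rot":{"type":"array"},"hand":{"type":"array"},"squeeze":{"type":"number"}},"required":["delta_pos","delta_rot","hand"]}

```bash
ls; mkdir -p pics; python3 - <<'E'
from plant import bot
import cv2
for n in ["side","top","wrist"]:
    im=bot.snapshot(n); cv2.imwrite(f"pics/{n}0.png",im)
    c=bot.get_calibration(n); print(n,c)
print(bot.get_obs())
E
```

```text
pics
side {'camera_matrix': array([[427.18626752,   0.        , 276.01201137],
       [  0.        , 427.18626752, 209.16758686],
       [  0.        ,   0.        ,   1.        ]]), 'rvec': array([ 0.34530151, -2.64948613,  1.35799646]), 'tvec': array([0.49862306, 0.14645051, 1.05172169])}
top {'camera_matrix': array([[516.13677017,   0.        , 274.90196546],
       [  0.        , 516.13677017, 209.46547585],
       [  0.        ,   0.        ,   1.        ]]), 'rvec': array([ 2.1803321 , -2.17419455,  0.12809364]), 'tvec': array([0.0110828 , 0.5302213 , 1.46156539])}
wrist {'camera_matrix': array([[364.38132894,   0.        , 284.74075926],
       [  0.        , 364.38132894, 209.7194838 ],
       [  0.        ,   0.        ,   1.        ]]), 'rvec': array([-2.36097621, -1.67541947, -0.24405128]), 'tvec': array([-0.52493998, -0.03508305,  0.39112764])}
{'clock': 0.15, 'q': array([ 1.08803912e+00,  3.42539894e-01,  1.52479748e+00,  7.04791153e-06,
        1.27542718e+00, -1.46020938e-01]), 'joint_vel': array([-0.00021341, -0.000634  , -0.0033517 ,  0.00065949,  0.00087772,
       -0.00213176]), 'effort': array([ 1.29903368e-03, -4.31472695e+01, -2.44352925e+01,  7.17124483e-02,
        5.36529953e-02, -7.37557957e-05]), 'tcp_pos': array([0.17330443, 0.49523835, 0.22621649]), 'tcp_rot': array([[-5.49993880e-04,  3.30410050e-01,  9.43837325e-01],
       [-1.03484082e-03,  9.43836775e-01, -3.30410460e-01],
       [-9.99999313e-01, -1.15844512e-03, -1.77182644e-04]]), 'wrist_force': array([-0.4068117 ,  0.16895124, -0.35313783]), 'wrist_torque': array([ 0.00710926, -0.01547163, -0.06414509]), 'grip_width': 1.0015214668478736}
```

View pics/side0.png

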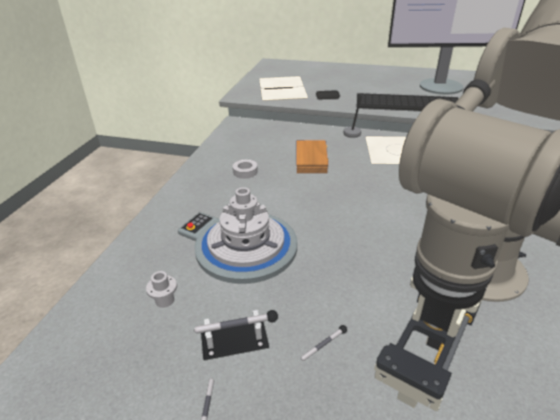

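View pics/top0.png

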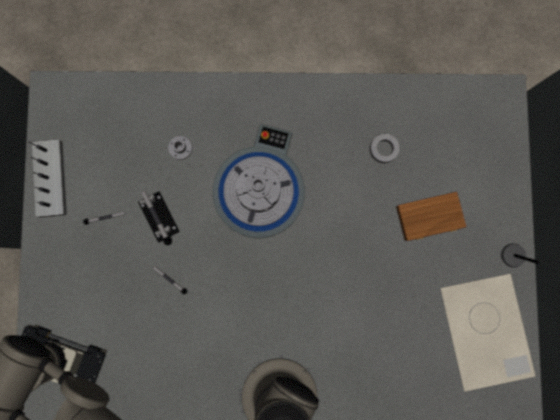

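View pics/wrist0.png

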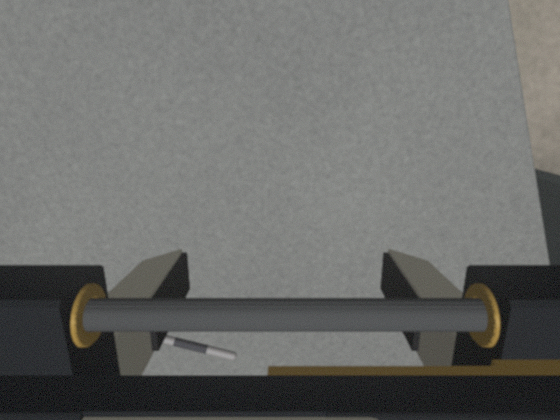

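```bash
cat > h.py <<'E'
import numpy as np, cv2
from plant import bot
def cal(n):
    c=bot.get_calibration(n); return c["camera_matrix"],cv2.Rodrigues(np.array(c["rvec"]))[0],np.array(c["tvec"]).ravel()
def ray(c,u,v):
    K,R,t=c; d=R.T@np.linalg.inv(K)@np.array([u,v,1.]); return -R.T@t,d
def onz(c,u,v,z):
    o,d=ray(c,u,v); return o+d*(z-o[2])/d[2]
def proj(c,p):
    K,R,t=c; q=K@(R@np.array(p)+t); return q[:2]/q[2]
E
python3 - <<'E'
from h import *
for n,(x0,x1,y0,y1) in {"top":(125,310,125,260),"side":(150,330,180,380)}.items():
    im=cv2.imread(f"pics/{n}0.png"); k=4 if n=="top" else 3
    cv2.imwrite(f"pics/{n}0c.png",cv2.resize(im[y0:y1,x0:x1],None,fx=k,fy=k,interpolation=cv2.INTER_CUBIC))
    hsv=cv2.cvtColor(im,cv2.COLOR_BGR2HSV)
    m=cv2.inRange(hsv,(105,120,60),(125,255,255))
    cs,_=cv2.findContours(m,cv2.RETR_EXTERNAL,cv2.CHAIN_APPROX_NONE)
    b=max(cs,key=cv2.contourArea); e=cv2.fitEllipse(b); c=cal(n); print(n,e,onz(c,*e[0],0.04))
    # fit circle on plane instead
    P=np.array([onz(c,*p[0],0.04)[:2] for p in b]); A=np.c_[2*P,np.ones(len(P))]; s=np.linalg.lstsq(A,(P**2).sum(1),rcond=None)[0]; print(s[:2],np.sqrt(s[2]+s[0]**2+s[1]**2), proj(c,[s[0],s[1],.178]),onz(c,258 if n=="top" else 243,186 if n=="top" else 191,.178))
E
```

```text
top ((258.1838684082031, 191.2732696533203), (78.10565185546875, 78.847412109375), 88.26102447509766) [0.58107816 0.06082517 0.04      ]
[0.58194828 0.06068466] 0.11292971678870171 [257.41017404 183.72766328] [0.57598798 0.0591199  0.178     ]
side ((245.38282775878906, 241.6459503173828), (54.73075485229492, 84.21627807617188), 85.02340698242188) [0.57445222 0.08538105 0.04      ]
[0.57609514 0.07885653] 0.1073689727646192 [241.85800576 195.36542026] [0.57971031 0.06013224 0.178     ]
```

View pics/top0c.png

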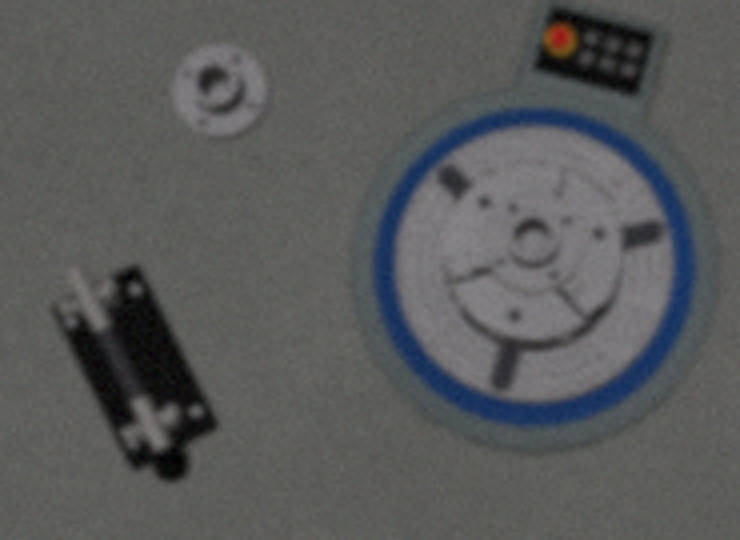

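View pics/side0c.png

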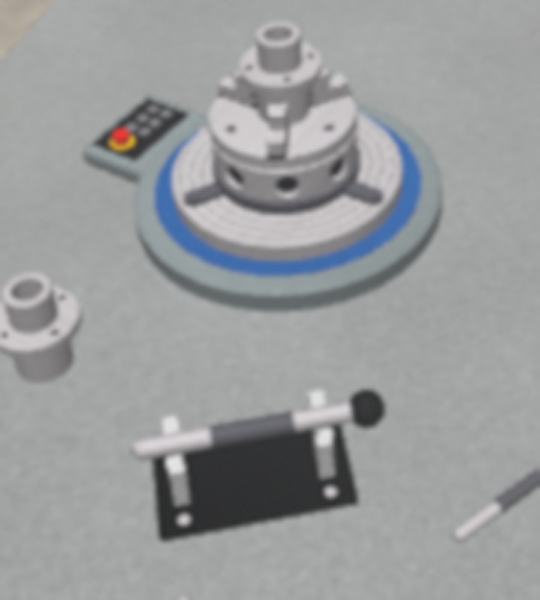

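```bash
python3 - <<'E'
from h import *
for n in ["top","side"]:
    im=cv2.imread(f"pics/{n}0.png")
    hsv=cv2.cvtColor(im,cv2.COLOR_BGR2HSV); c=cal(n)
    m=cv2.inRange(hsv,(105,120,60),(125,255,255))
    cs,_=cv2.findContours(m,cv2.RETR_EXTERNAL,cv2.CHAIN_APPROX_NONE)
    b=max(cs,key=cv2.contourArea)
    for z in (.022,.024,):
      P=np.array([onz(c,*p[0],z)[:2] for p in b]); A=np.c_[2*P,np.ones(len(P))]; s=np.linalg.lstsq(A,(P**2).sum(1),rcond=None)[0]; print(n,z,s[:2],np.sqrt(s[2]+s[0]**2+s[1]**2))
t=cal("top");s=cal("side")
print("tip",onz(t,143.7,192.5,.056),onz(s,195.7,329.7,.056))
print("ball",onz(t,168,241,.056),onz(s,272.3,316,.056))
print("knurlc",onz(t,125+117/4,125+362/4,.056),onz(s,150+252/3,180+430/3,.056))
C=np.array([.582,.061])
for u,v in((245.7,241.3),(262.3,235.7),(228.3,238.7)):
  p=onz(s,u,v,.069); d=p[:2]-C; print(p,np.hypot(*d),np.degrees(np.arctan2(d[1],d[0])))
E
```

```text
top 0.022 [0.58442616 0.06097714] 0.1143151550635721
top 0.024 [0.58415084 0.06094464] 0.11416121747747526
side 0.022 [0.58426753 0.05853329] 0.11012209759020047
side 0.024 [0.58335948 0.06079143] 0.10981619483180123
tip [0.57401557 0.38370811 0.056     ] [0.57503926 0.38606668 0.056     ]
ball [0.43738837 0.31219125 0.056     ] [0.43671814 0.31466346 0.056     ]
knurlc [0.50891743 0.35236584 0.056     ] [0.50640866 0.35200925 0.056     ]
[0.56102351 0.11641041 0.069     ] 0.05924800614315375 110.73495540252001
[0.52771726 0.08573128 0.069     ] 0.059651090055386206 155.50593442242925
[0.60632673 0.11730906 0.069     ] 0.061339222092481445 66.63461481698717
```

```bash
cat >> h.py <<'E'
def pose():
    o=bot.get_obs(); return np.array(o["tcp_pos"]),np.array(o["tcp_rot"]),o
def Rdown(yaw): # yaw = angle of tool z (= bar direction), deg
    a=np.radians(yaw); z=np.array([np.cos(a),np.sin(a),0]); x=np.array([0,0,-1.]); return np.c_[x,np.cross(z,x),z]
def plan(p,yaw,n,base=None):
    p0,R0,_=pose() if base is None else (*base,None)
    w=cv2.Rodrigues(R0.T@Rdown(yaw))[0].ravel()/n; r=cv2.Rodrigues(w)[0]
    S=sum(np.linalg.matrix_power(r,k) for k in range(n))
    d=np.linalg.solve(S,R0.T@(np.array(p)-p0))*1000
    print(f"{n} rows: pos {np.round(d,1)} rot {np.round(w,4)}")
E
python3 - <<'E'
from h import *
p,R,o=pose(); K,Rc,t=cal("wrist"); print("cam in tool",R.T@(-Rc.T@t-p),"cam axes in tool\n",R.T@Rc.T)
for x in ([-.019,0,0],[0,0,0],[.1,0,0]): print(x,proj((K,Rc,t),p+R@np.array(x)))
plan([.508,.352,.20],27.5,8)
E
```

```text
cam in tool [-0.15842003  0.00019506 -0.07823047] cam axes in tool
 [[-7.92117552e-04 -2.85943020e-01  9.58246295e-01]
 [ 9.99999665e-01 -2.69435585e-05  8.18592222e-04]
 [-2.08252167e-04  9.58246622e-01  2.85942945e-01]]
[-0.019, 0, 0] [283.98897611 291.71718983]
[0, 0, 0] [284.03607509 271.77996811]
[0.1, 0, 0] [284.17927106 211.16443738]
8 rows: pos [  3.3 -19.3  42.6] rot [-1.021e-01 -1.000e-04  1.000e-04]
```

Request:
step_arm(delta_pos=[[3.3, -19.3, 42.6], [3.3, -19.3, 42.6], [3.3, -19.3, 42.6], [3.3, -19.3, 42.6], [3.3, -19.3, 42.6], [3.3, -19.3, 42.6], [3.3, -19.3, 42.6], [3.3, -19.3, 42.6]], delta_rot=[[-0.102, 0, 0], [-0.102, 0, 0], [-0.102, 0, 0], [-0.102, 0, 0], [-0.102, 0, 0], [-0.102, 0, 0], [-0.102, 0, 0], [-0.102, 0, 0]], hand=[0, 0, 0, 0, 0, 0, 0, 0], squeeze=50)

```text
clock: 1.15
tcp_pos: [0.5095, 0.3513, 0.2]
tcp_rot: [[-0.0, -0.464, 0.886], [-0.0, 0.886, 0.464], [-1.0, 0.0, -0.0]]
wrist_force: [0.7, 1.3, 0.4]
grip_width: 1.002
```

Request:
step_arm(delta_pos=[[0, 0, 0]], delta_rot=[[0, 0, 0]], hand=[0])

```text
clock: 1.27
tcp_pos: [0.5103, 0.3509, 0.1987]
tcp_rot: [[-0.001, -0.459, 0.888], [-0.001, 0.888, 0.459], [-1.0, -0.0, -0.001]]
wrist_force: [-0.4, 0.5, -0.5]
grip_width: 1.002
```

```bash
python3 - <<'E'
from h import *
p,R,o=pose(); c=cal("wrist"); im=bot.snapshot("wrist"); cv2.imwrite("pics/w1.png",im); print(p,o["clock"],np.degrees(np.arctan2(R[1,2],R[0,2])))
np.savez("w1.npz",K=c[0],R=c[1],t=c[2])
E
```

```text
[0.51033942 0.3508534  0.19868141] 1.275 27.31516507242596
```

View pics/w1.png

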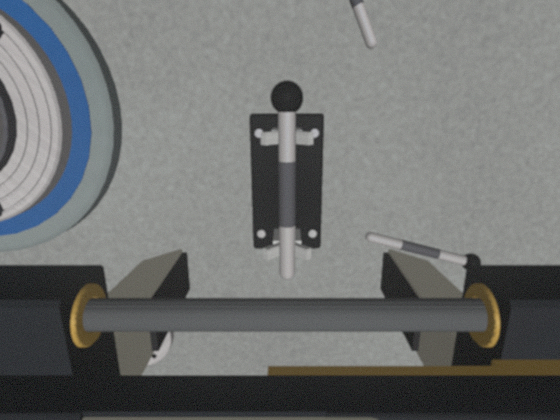

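```bash
python3 - <<'E'
from h import *
d=np.load("w1.npz"); c=(d["K"],d["R"],d["t"]); im=cv2.imread("pics/w1.png")
cv2.imwrite("pics/w1c.png",cv2.resize(im[70:290,230:480],None,fx=3,fy=2.7,interpolation=cv2.INTER_CUBIC))
g=cv2.GaussianBlur(cv2.cvtColor(im,cv2.COLOR_BGR2GRAY),(3,3),0)
for r in (120,150,175,200,222,260,270,274,276,278,280): print(r,g[r,276:300])
print(g[268:286,287])
E
```

```text
120 [ 55  70  96 121 138 146 152 159 166 171 175 177 178 176 171 164 156 145
 127 101  72  55  52  52]
150 [ 52  63  86 113 132 143 152 158 163 169 173 176 177 175 170 163 156 146
 125  96  70  54  48  49]
175 [46 49 56 66 74 78 82 86 89 91 92 93 93 92 90 87 85 81 73 63 53 48 47 47]
200 [48 50 54 63 73 78 82 87 90 91 92 92 92 91 91 88 84 79 71 60 51 47 45 45]
222 [46 48 54 64 72 79 84 88 91 91 92 92 93 92 90 89 86 80 71 60 53 49 47 48]
260 [145 143 138 131 129 137 147 154 160 166 172 174 175 174 169 161 152 142
 137 140 145 149 151 153]
270 [147 144 137 128 128 136 146 153 160 166 171 173 175 173 169 162 153 142
 136 137 140 142 145 146]
274 [146 145 141 135 132 137 145 153 160 166 171 174 174 173 168 160 151 144
 141 143 147 149 151 150]
276 [145 145 145 143 138 136 140 148 155 161 167 171 171 168 162 155 148 143
 143 145 147 147 146 146]
278 [144 144 145 145 143 140 139 141 145 150 155 157 156 153 150 147 145 145
 148 148 146 144 144 145]
280 [143 144 144 144 143 143 143 143 144 144 146 147 146 145 145 145 146 149
 149 148 147 146 145 144]
[173 173 173 173 173 174 174 173 171 166 157 149 147 149 149 148 148 147]
```

View pics/w1c.png

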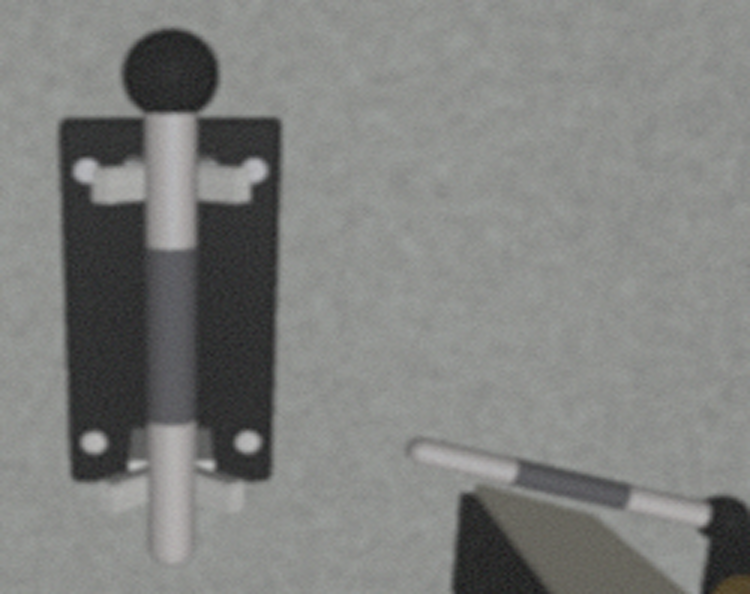

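```bash
python3 - <<'E'
from h import *
d=np.load("w1.npz"); c=(d["K"],d["R"],d["t"])
a=onz(c,287.2,120,.060);b=onz(c,287.6,265,.060);v=b-a; print(np.degrees(np.arctan2(v[1],v[0])))
k1=onz(c,287.3,161.5,.063);k2=onz(c,287.5,226.3,.063);tip=onz(c,287.6,279,.056);print(k1,k2,np.linalg.norm(k2-k1),(k1+k2)/2,tip,np.linalg.norm(tip-(k1+k2)/2))
m=(k1+k2)/2; print(bot.get_obs()["tcp_pos"])
plan([m[0],m[1],.038],27.4,6)
E
```

```text
27.601482070088547
[0.48155735 0.33933512 0.063     ] [0.53076918 0.36508382 0.063     ] 0.05554097233079295 [0.50616326 0.35220947 0.063     ] [0.57807272 0.38981629 0.056     ] 0.08145086168853549
[0.50851856 0.35132688 0.19901894]
6 rows: pos [26.8  0.3 -0.2] rot [-0.0003 -0.0004 -0.    ]
```

Request:
step_arm(delta_pos=[[30, 0.6, -0.4], [30, 0.6, -0.4], [30, 0.6, -0.4], [30, 0, 0], [30, 0, 0], [12, 0, 0], [0, 0, 0]], delta_rot=[[0, 0, 0], [0, 0, 0], [0, 0, 0], [0, 0, 0], [0, 0, 0], [0, 0, 0], [0, 0, 0]], hand=[0, 0, 0, 0, 0, 0, 0])

```text
clock: 2.2
tcp_pos: [0.5053, 0.3533, 0.0383]
tcp_rot: [[-0.001, -0.461, 0.887], [-0.0, 0.887, 0.461], [-1.0, 0.0, -0.001]]
wrist_force: [0.7, -1.0, 0.0]
grip_width: 1.006
```

```bash
python3 - <<'E'
from h import *
p,R,o=pose(); print(p,np.degrees(np.arctan2(R[1,2],R[0,2])),R[2,2])
m=np.array([.50616,.35221,.037]);print("err tool mm",R.T@(m-p)*1000)
E
```

```text
[0.50525681 0.35327259 0.0382921 ] 27.4728596239181 -0.0011186454158375386
err tool mm [ 1.29161336 -1.35955277  0.31257616]
```

Request:
step_arm(delta_pos=[[1, -0.8, 0], [0, 0, 0], [0, 0, 0], [0, 0, 0], [0, 0, 0], [0, 0, 0]], delta_rot=[[0, 0, 0], [0, 0, 0], [0, 0, 0], [0, 0, 0], [0, 0, 0], [0, 0, 0]], hand=[0, 1, 1, 1, 1, 1], squeeze=55)

```text
clock: 2.95
tcp_pos: [0.5065, 0.3523, 0.0373]
tcp_rot: [[-0.0, -0.461, 0.887], [0.0, 0.887, 0.461], [-1.0, 0.0, -0.0]]
wrist_force: [0.4, -0.5, -1.2]
grip_width: 0.506
```

Request:
step_arm(delta_pos=[[0, 0, 0], [0, 0, 0], [0, 0, 0]], delta_rot=[[0, 0, 0], [0, 0, 0], [0, 0, 0]], hand=[1, 1, 1])

```text
clock: 3.32
tcp_pos: [0.5065, 0.3524, 0.0373]
tcp_rot: [[0.0, -0.461, 0.887], [-0.0, 0.887, 0.461], [-1.0, -0.0, 0.0]]
wrist_force: [2.0, -4.9, 2.3]
grip_width: 0.181
```

Request:
step_arm(delta_pos=[[0, 0, 0], [0, 0, 0]], delta_rot=[[0, 0, 0], [0, 0, 0]], hand=[1, 1])

```text
clock: 3.58
tcp_pos: [0.5072, 0.3512, 0.0375]
tcp_rot: [[0.001, -0.461, 0.887], [-0.002, 0.887, 0.461], [-1.0, -0.002, 0.0]]
wrist_force: [1.9, -5.4, 0.8]
grip_width: 0.134
```

Request:
step_arm(delta_pos=[[-15, 0, 0], [-30, 0, 0], [-30, 0, 0], [-30, 0, 0], [-30, 0, 0], [0, 0, 0]], delta_rot=[[0, 0, 0], [0, 0, 0], [0, 0, 0], [0, 0, 0], [0, 0, 0], [0, 0, 0]], hand=[1, 1, 1, 1, 1, 1])

```text
clock: 4.32
tcp_pos: [0.5075, 0.3533, 0.1754]
tcp_rot: [[0.005, -0.461, 0.887], [0.003, 0.887, 0.461], [-1.0, 0.0, 0.006]]
wrist_force: [-0.2, -0.3, -2.8]
grip_width: 0.132
```

```bash
python3 - <<'E'
from h import *
s=cal("side"); print("side cam",-s[1].T@s[2])
im=cv2.imread("pics/side0.png"); x0,y0=200,180
cv2.imwrite("pics/s0z.png",cv2.resize(im[180:275,195:300],None,fx=7,fy=6,interpolation=cv2.INTER_CUBIC))
C=np.array([.584,.060])
# dark holes within the collar
g=cv2.GaussianBlur(cv2.cvtColor(im,cv2.COLOR_BGR2GRAY),(3,3),0)
m=(g<85).astype(np.uint8); n,l,st,ce=cv2.connectedComponentsWithStats(m)
for i in range(1,n):
    u,v=ce[i]
    if 205<u<290 and 215<v<260:
        p=onz(s,u,v,.069); d=p[:2]-C; print(st[i],ce[i],p,np.hypot(*d),np.degrees(np.arctan2(d[1],d[0])))
for phi in (67,112,157,202): 
  print(phi,proj(s,[C[0]+.062*np.cos(np.radians(phi)),C[1]+.062*np.sin(np.radians(phi)),.069]))
t=cal("top"); print("spare",onz(t,179.5,148,.05)); print(pose()[0])
E
```

```text
side cam [0.25738057 0.87144166 0.74198107]
[261 234   3   3   6] [261.83333333 235.        ] [0.52966607 0.0833587  0.069     ] 0.05914224130538847 156.73664343627993
[228 237   2   2   3] [228.33333333 237.66666667] [0.60768436 0.11349023 0.069     ] 0.05849917225875654 66.11723321486295
[243 239   6   4  16] [245.375  240.8125] [0.5624084  0.11482971 0.069     ] 0.05892787163080743 111.49420912471635
67 [227.61730164 238.52343947]
112 [245.65458925 241.58866196]
157 [262.77803095 235.37815145]
202 [268.2896404  224.15271026]
spare [0.70376188 0.28657134 0.05      ]
[0.50754626 0.35330217 0.17538083]
```

View pics/s0z.png

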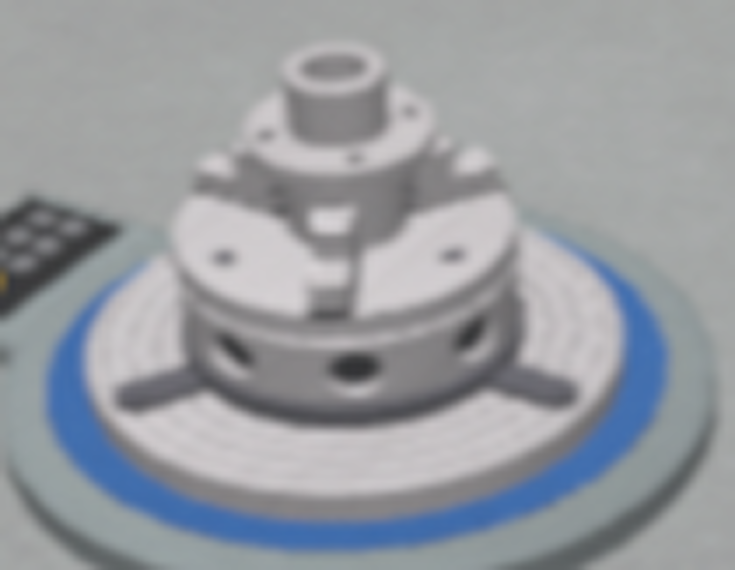

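```bash
python3 - <<'E'
from h import *
a=np.radians(157); plan([.584+.16*np.cos(a),.06+.16*np.sin(a),.17],-23,8)
E
```

```text
8 rows: pos [  0.6 -28.8 -11.9] rot [ 0.1101  0.0007 -0.0004]
```

Request:
step_arm(delta_pos=[[0.6, -28.8, -11.9], [0.6, -28.8, -11.9], [0.6, -28.8, -11.9], [0.6, -28.8, -11.9], [0.6, -28.8, -11.9], [0.6, -28.8, -11.9], [0.6, -28.8, -11.9], [0.6, -28.8, -11.9]], delta_rot=[[0.11, 0, 0], [0.11, 0, 0], [0.11, 0, 0], [0.11, 0, 0], [0.11, 0, 0], [0.11, 0, 0], [0.11, 0, 0], [0.11, 0, 0]], hand=[1, 1, 1, 1, 1, 1, 1, 1])

```text
clock: 5.32
tcp_pos: [0.4343, 0.1207, 0.1663]
tcp_rot: [[-0.002, 0.394, 0.919], [-0.0, 0.919, -0.394], [-1.0, -0.001, -0.002]]
wrist_force: [-0.3, -0.6, -2.0]
grip_width: 0.136
```

Request:
step_arm(delta_pos=[[30, 0, 0], [30, 0, 0], [30, 0, 0], [29, 0, 0], [0, 0, 0], [0, 0, 0]], delta_rot=[[0, 0, 0], [0, 0, 0], [0, 0, 0], [0, 0, 0], [0, 0, 0], [0, 0, 0]], hand=[1, 1, 1, 1, 1, 1])

```text
clock: 6.08
tcp_pos: [0.4358, 0.1216, 0.0489]
tcp_rot: [[0.0, 0.39, 0.921], [0.0, 0.921, -0.39], [-1.0, 0.0, 0.0]]
wrist_force: [0.7, -0.1, -1.8]
grip_width: 0.137
```

```bash
cat > look.py <<'E'
import sys
from h import *
tag=sys.argv[1]
P=[pose() for _ in range(1)]; p,R,o=P[0]
im=bot.snapshot("side"); cv2.imwrite(f"pics/{tag}.png",im)
cv2.imwrite(f"pics/{tag}z.png",cv2.resize(im[180:280,190:320],None,fx=6,fy=6,interpolation=cv2.INTER_CUBIC))
p2,R2,o2=pose(); p=(p+p2)/2
C=np.array([.584,.060]); d=p[:2]-C
print(o2["clock"],p,"r",np.hypot(*d),"phi",np.degrees(np.arctan2(d[1],d[0]))%360,"dir+180",(np.degrees(np.arctan2(R[1,2],R[0,2]))+180)%360, "tilt",R2[2,1],R2[2,2],o2["wrist_force"],o2["grip_width"])
E
python3 look.py e1
```

```text
6.125 [0.43602087 0.12166455 0.04911169] r 0.16031325379140174 phi 157.37796336597037 dir+180 157.04055103412173 tilt 0.0008004898841643611 0.0011678758845944928 [ 0.20513443  0.42946679 -1.73848885] 0.1349025258749894
```

View pics/e1z.png

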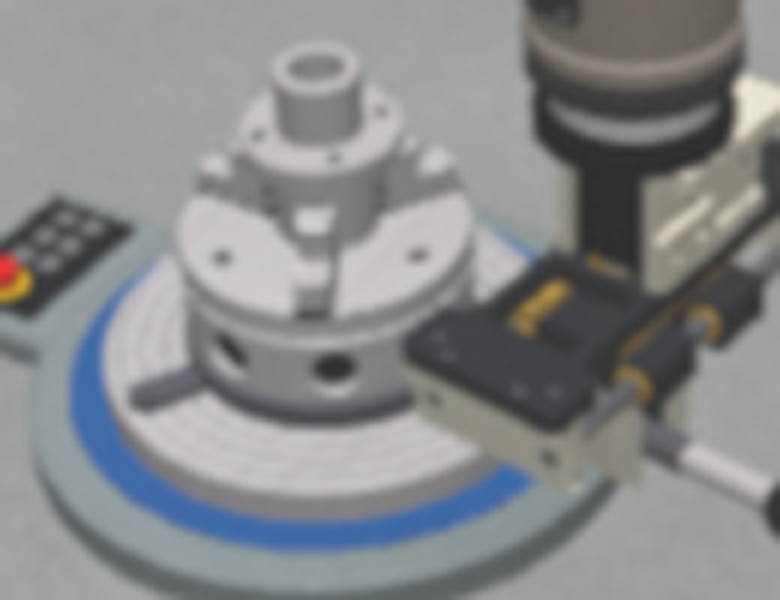

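```bash
python3 - <<'E'
from h import *
im=cv2.imread("pics/e1.png"); g=cv2.cvtColor(im,cv2.COLOR_BGR2GRAY)
m=(g<45).astype(np.uint8); m[:, :305]=0; m[:248]=0; m[280:]=0
n,l,st,ce=cv2.connectedComponentsWithStats(m)
for i in range(1,n):
  if st[i][4]>20: print(st[i],ce[i])
s=cal("side"); p=np.array([.436,.1214,.0675]); d=np.array([np.cos(np.radians(-23)),np.sin(np.radians(-23)),0])
print(proj(s,p-.078*d),proj(s,p+.08*d), [onz(s,*c,.0675) for c in ce[1:]],p-.078*d)
E
```

```text
[322.12167095 264.77440371] [268.76823095 238.36646143] [] [0.36420062 0.15187703 0.0675    ]
```

```bash
python3 - <<'E'
from h import *
im=cv2.imread("pics/e1.png"); g=cv2.cvtColor(im,cv2.COLOR_BGR2GRAY)
m=(g<75).astype(np.uint8); m[:, :312]=0; m[:254]=0; m[280:]=0;m[:,335:]=0
n,l,st,ce=cv2.connectedComponentsWithStats(m)
s=cal("side")
for i in range(1,n):
  if st[i][4]>8: print(st[i],ce[i],onz(s,*ce[i],.0675))
E
```

```text
[318 260   9  10  69] [322.2173913  264.56521739] [0.36411619 0.151137   0.0675    ]
```

Request:
step_arm(delta_pos=[[-1, 1, 8], [0, 0, 8], [0, 0, 5], [0, 0, 0]], delta_rot=[[0, 0, 0], [0, 0, 0], [0, 0, 0], [0, 0, 0]], hand=[1, 1, 1, 1])

```text
clock: 6.62
tcp_pos: [0.4559, 0.114, 0.0496]
tcp_rot: [[0.0, 0.391, 0.921], [0.0, 0.921, -0.391], [-1.0, 0.0, 0.0]]
wrist_force: [-1.3, 0.1, -1.2]
grip_width: 0.137
```

Request:
step_arm(delta_pos=[[0, 0, 3], [0, 0, 3], [0, 0, 0]], delta_rot=[[0, 0, 0], [0, 0, 0], [0, 0, 0]], hand=[1, 1, 1])

```text
clock: 7.0
tcp_pos: [0.4614, 0.112, 0.0496]
tcp_rot: [[0.001, 0.39, 0.921], [0.0, 0.921, -0.39], [-1.0, 0.0, 0.001]]
wrist_force: [1.5, 0.5, -2.4]
grip_width: 0.137
```

Request:
step_arm(delta_pos=[[0, 0, 4], [0, 0, 4], [0, 0, 2], [0, 0, 0]], delta_rot=[[0, 0, 0], [0, 0, 0], [0, 0, 0], [0, 0, 0]], hand=[1, 1, 1, 1])

```text
clock: 7.5
tcp_pos: [0.4706, 0.108, 0.0496]
tcp_rot: [[0.001, 0.39, 0.921], [0.0, 0.921, -0.39], [-1.0, 0.0, 0.001]]
wrist_force: [1.3, 2.1, -2.4]
grip_width: 0.138
```

```bash
python3 look.py e2
```

```text
7.55 [0.47061878 0.10795429 0.04958115] r 0.12310530514627441 phi 157.0741953151138 dir+180 157.0346525939053 tilt 0.0003780349541071987 0.0008608825570931458 [ 1.56630375  1.9051946  -2.35996174] 0.13566023591808554
```

View pics/e2z.png

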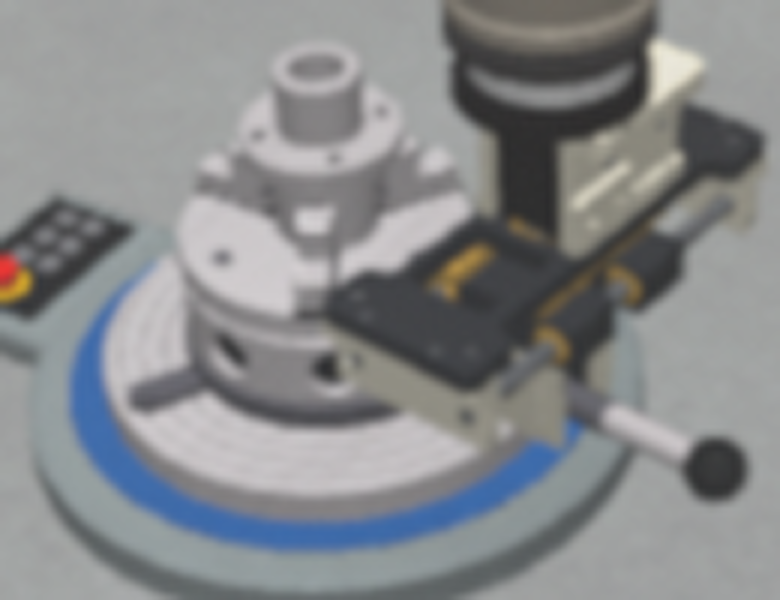

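Request:
step_arm(delta_pos=[[0, 6.2, 0.2], [0, 12.3, 0.6], [0, 12.3, 0.6], [0, 12.3, 0.6], [0, 12.3, 0.6], [0, 12.3, 0.6]], delta_rot=[[0.05, 0, 0], [0.1, 0, 0], [0.1, 0, 0], [0.1, 0, 0], [0.1, 0, 0], [0.1, 0, 0]], hand=[1, 1, 1, 1, 1, 1], squeeze=60)

```text
clock: 8.3
tcp_pos: [0.5081, 0.1587, 0.0482]
tcp_rot: [[-0.01, 0.817, 0.577], [-0.003, 0.577, -0.817], [-1.0, -0.01, -0.003]]
wrist_force: [-9.2, -6.6, -0.7]
grip_width: 0.135
```

```bash
python3 look.py e3
```

```text
8.35 [0.50881185 0.15923007 0.04830969] r 0.124498451238619 phi 127.15177114538433 dir+180 125.2397555095293 tilt -0.00730879993188211 -0.0029062852472515367 [-6.2135393  -3.60025847 -0.30464028] 0.13522272494735527
```

View pics/e3z.png

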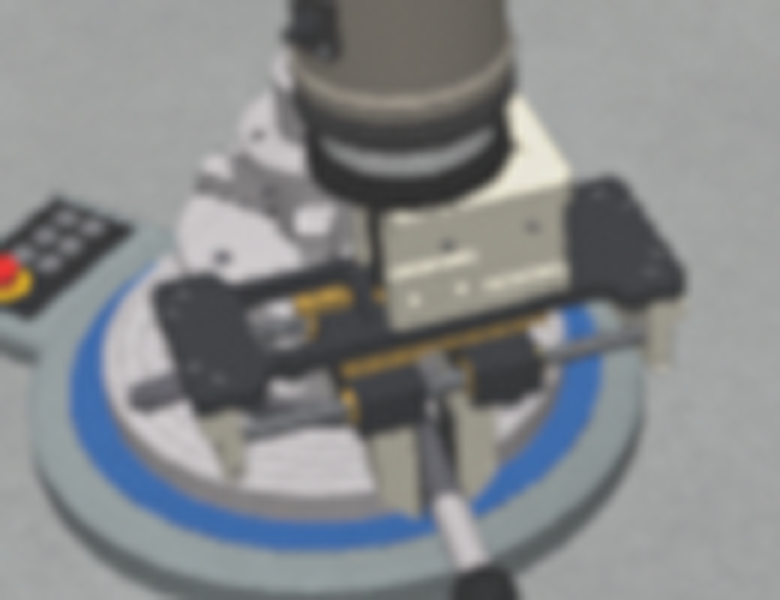

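Request:
step_arm(delta_pos=[[0, 12.3, 0.6], [0, 12.3, 0.6], [0, 12.3, 0.6], [0, 12.3, 0.6], [0, 12.3, 0.6], [0, 12.3, 0.6], [0, 0, 0]], delta_rot=[[0.1, 0, 0], [0.1, 0, 0], [0.1, 0, 0], [0.1, 0, 0], [0.1, 0, 0], [0.1, 0, 0], [0, 0, 0]], hand=[1, 1, 1, 1, 1, 1, 1])

```text
clock: 9.22
tcp_pos: [0.5782, 0.1839, 0.0482]
tcp_rot: [[-0.007, 1.0, 0.018], [0.0, 0.018, -1.0], [-1.0, -0.007, -0.001]]
wrist_force: [-8.5, 4.2, -0.2]
grip_width: 0.136
```

```bash
python3 look.py e4
```

```text
9.275 [0.57818054 0.18385355 0.04825334] r 0.12399019547809106 phi 92.69015830000569 dir+180 91.00814231770295 tilt -0.0071035818234819305 -0.0005107783114189298 [-8.31009095  4.34486093 -1.00230413] 0.13605540098396587
```

View pics/e4z.png

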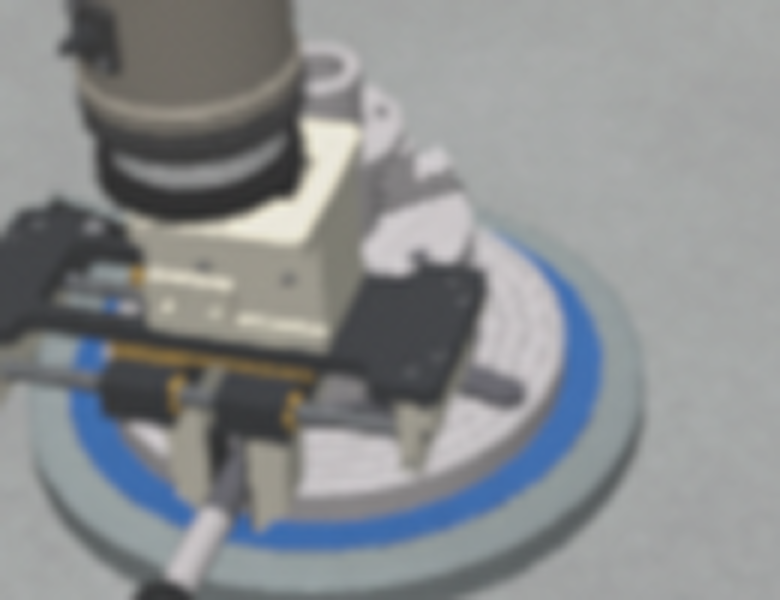

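Request:
step_arm(delta_pos=[[0, 12.3, 0.6], [0, 12.3, 0.6], [0, 12.3, 0.6], [0, 12.3, 0.6], [0, 12.3, 0.6], [0, 12.3, 0.6], [0, 0, 0]], delta_rot=[[0.1, 0, 0], [0.1, 0, 0], [0.1, 0, 0], [0.1, 0, 0], [0.1, 0, 0], [0.1, 0, 0], [0, 0, 0]], hand=[1, 1, 1, 1, 1, 1, 1])

```text
clock: 10.15
tcp_pos: [0.6491, 0.1642, 0.0483]
tcp_rot: [[-0.006, 0.835, -0.55], [0.002, -0.55, -0.835], [-1.0, -0.006, 0.002]]
wrist_force: [-5.3, 5.0, -0.5]
grip_width: 0.135
```

```bash
python3 look.py e5
```

```text
10.2 [0.64900783 0.16423117 0.04833067] r 0.12284199060788772 phi 58.04866583913404 dir+180 56.625339510429754 tilt -0.005357574026082996 0.0017626357974189501 [-4.27955492  3.63315531 -1.20127554] 0.13655384372023355
```

View pics/e5z.png

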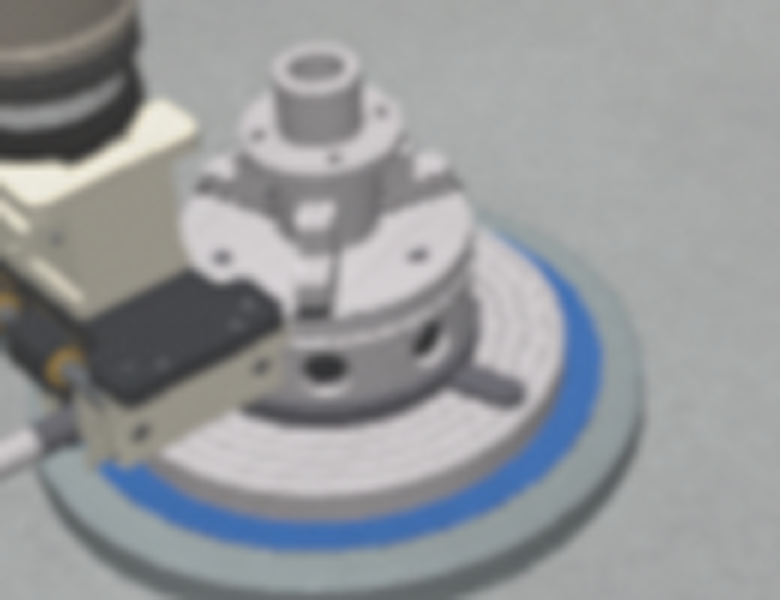

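```bash
python3 - <<'E'
from h import *
s=cal("side");t=cal("top"); C=np.array([.584,.06])
for c,u,v,z in((s,150+28/3,180+290/3,.078),(t,125+216/4,125+85/4,.078),(t,125+220/4,125+90/4,.05)):
  p=onz(c,u,v,z);d=p[:2]-C;print(p,np.hypot(*d),np.degrees(np.arctan2(d[1],d[0])))
for u,v in((244,241.3),(261.8,236.2)):
  p=onz(s,u,v,.069);d=p[:2]-C;print(p,np.hypot(*d),np.degrees(np.arctan2(d[1],d[0])))
E
```

```text
[0.70338938 0.2881328  0.078     ] 0.257484757779822 62.375461735978206
[0.70253471 0.28327655 0.078     ] 0.25279021885267206 62.03673025440273
[0.70522692 0.28517345 0.05      ] 0.25573237805930205 61.703252290877934
[0.56509441 0.1174206  0.069     ] 0.06045284998897346 108.22399980814637
[0.52835101 0.08791969 0.069     ] 0.06226009048456122 153.35659301561756
```

Request:
step_arm(delta_pos=[[-1, -3, 0], [0, 0, -8], [0, 0, -9], [0, 0, -8], [0, 0, 0], [0, 0, 0]], delta_rot=[[0, 0, 0], [0, 0, 0], [0, 0, 0], [0, 0, 0], [0, 0, 0], [0, 0, 0]], hand=[1, 1, 1, 1, 1, 1])

```text
clock: 10.95
tcp_pos: [0.6625, 0.1857, 0.0505]
tcp_rot: [[0.0, 0.837, -0.548], [-0.0, -0.548, -0.837], [-1.0, 0.0, -0.0]]
wrist_force: [-0.2, 0.2, -1.7]
grip_width: 0.134
```

```bash
python3 look.py e6; python3 - <<'E'
import cv2
im=cv2.imread("pics/e6.png"); cv2.imwrite("pics/e6c.png",cv2.resize(im[200:330,100:290],None,fx=4,fy=4,interpolation=cv2.INTER_CUBIC))
E
```

```text
11.0 [0.66241319 0.18565586 0.05052107] r 0.14811489877083805 phi 58.03454422928432 dir+180 56.77513988296164 tilt 0.00022558937846672597 1.7378548512073417e-05 [-0.63591789  0.25638503 -1.39736368] 0.1362225294351704
```

View pics/e6c.png

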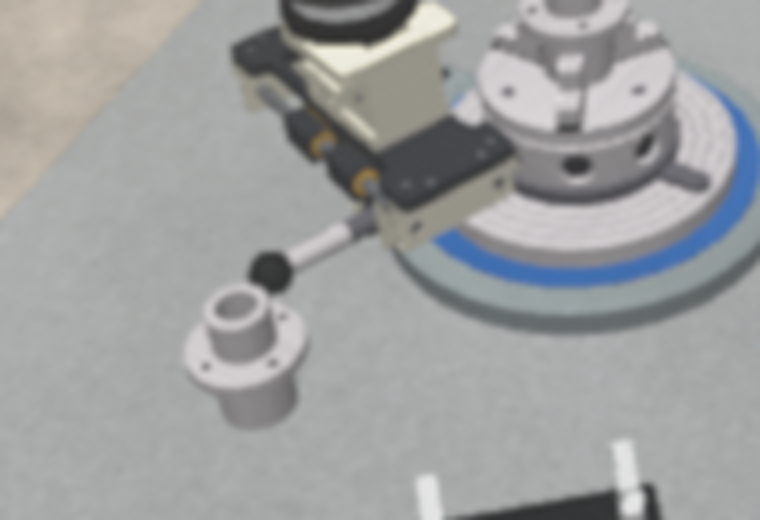

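Request:
step_arm(delta_pos=[[-25, 0, 0], [-35, 0, 0], [0, 0, 0]], delta_rot=[[0, 0, 0], [0, 0, 0], [0, 0, 0]], hand=[1, 1, 1])

```text
clock: 11.38
tcp_pos: [0.6643, 0.1859, 0.114]
tcp_rot: [[0.007, 0.836, -0.548], [0.001, -0.548, -0.836], [-1.0, 0.005, -0.005]]
wrist_force: [-0.1, -0.3, -2.5]
grip_width: 0.131
```

```bash
python3 - <<'E'
from h import *
s=cal("side"); p=np.array([.6624,.1857,.069]); a=np.radians(56.8); d=-np.array([np.cos(a),np.sin(a),0])
print(onz(s,167.75,268.25,.069),p-.078*d, pose()[0])
a=np.radians(152.5); plan([.584+.16*np.cos(a),.06+.16*np.sin(a),.11],-27.5,10)
E
```

```text
[0.70374686 0.2507843  0.069     ] [0.70510993 0.25096762 0.069     ] [0.66426016 0.18587959 0.1140266 ]
10 rows: pos [  0.3 -25.6   1.5] rot [-1.671e-01  1.000e-04 -8.000e-04]
```

Request:
step_arm(delta_pos=[[0, -25.6, 1.5], [0, -25.6, 1.5], [0, -25.6, 1.5], [0, -25.6, 1.5], [0, -25.6, 1.5]], delta_rot=[[-0.167, 0, 0], [-0.167, 0, 0], [-0.167, 0, 0], [-0.167, 0, 0], [-0.167, 0, 0]], hand=[1, 1, 1, 1, 1])

```text
clock: 12.0
tcp_pos: [0.5381, 0.2089, 0.1091]
tcp_rot: [[-0.002, 0.966, 0.258], [-0.0, 0.258, -0.966], [-1.0, -0.002, -0.0]]
wrist_force: [-0.8, 0.6, -2.0]
grip_width: 0.138
```

Request:
step_arm(delta_pos=[[0, -25.6, 1.5], [0, -25.6, 1.5], [0, -25.6, 1.5], [0, -25.6, 1.5], [0, -25.6, 1.5], [0, 0, 0]], delta_rot=[[-0.167, 0, 0], [-0.167, 0, 0], [-0.167, 0, 0], [-0.167, 0, 0], [-0.167, 0, 0], [0, 0, 0]], hand=[1, 1, 1, 1, 1, 1])

```text
clock: 12.75
tcp_pos: [0.4388, 0.1328, 0.1097]
tcp_rot: [[-0.002, 0.464, 0.886], [-0.0, 0.886, -0.464], [-1.0, -0.001, -0.002]]
wrist_force: [-0.1, 0.6, -1.6]
grip_width: 0.137
```

```bash
python3 look.py e7; python3 - <<'E'
from h import *
s=cal("side"); C=np.array([.584,.06])
im=cv2.imread("pics/e7.png"); g=cv2.GaussianBlur(cv2.cvtColor(im,cv2.COLOR_BGR2GRAY),(3,3),0)
for z,f in(("side0",0),("e6",0),("e7",0)):
  g=cv2.GaussianBlur(cv2.cvtColor(cv2.imread(f"pics/{z}.png"),cv2.COLOR_BGR2GRAY),(3,3),0)
  m=(g<95).astype(np.uint8); n,l,st,ce=cv2.connectedComponentsWithStats(m)
  for i in range(1,n):
    u,v=ce[i]
    if 215<u<270 and 228<v<248 and st[i][4]<60:
        p=onz(s,u,v,.069); d=p[:2]-C; print(z,st[i],ce[i],np.hypot(*d),np.degrees(np.arctan2(d[1],d[0])))
a=np.radians(152.5); plan([.584+.16*np.cos(a),.06+.16*np.sin(a),.0505],-27.5,4)
E
```

```text
12.8 [0.43929828 0.13309529 0.1098337 ] r 0.16211573123257048 phi 153.1996246988801 dir+180 152.3806921989377 tilt -0.0003122352312991585 -0.0007560014609686368 [ 0.39044129  0.20419096 -1.65184812] 0.13393523954324202
side0 [260 233   4   5  11] [261.63636364 235.27272727] 0.059460602713160546 155.65432032648488
side0 [227 236   4   4   7] [228.28571429 237.71428571] 0.058705800153150585 66.15408191974868
side0 [242 239   7   4  22] [245.22727273 240.59090909] 0.05802765340123375 111.17513392755586
side0 [223 242   3   2   4] [223.75 242.75] 0.07963315025114692 69.67790136276558
e6 [241 232   2   1   2] [241.5 232. ] 0.024222213644547602 91.80421023590205
e6 [259 234   4   5  12] [260.75       235.83333333] 0.05926698721437074 152.71793818749518
e6 [241 239   7   4  22] [243.72727273 240.72727273] 0.058203104734606124 107.53156429162462
e6 [230 242  36   8  49] [247.42857143 247.10204082] 0.08341996444541931 114.14171405440356
e7 [241 231   3   2   6] [242.  231.5] 0.022024063923916544 93.44654236615587
e7 [259 234   4   5  13] [260.38461538 236.15384615] 0.059486032700726645 151.2687344258472
e7 [226 236   4   4  10] [227.5 237.5] 0.05934676074617968 64.07960019072142
e7 [241 239   7   4  24] [243.79166667 240.625     ] 0.057819086621063435 107.67859801856147
4 rows: pos [14.9  0.4  0.4] rot [-0.001  -0.0002  0.0001]
```

View pics/e7z.png

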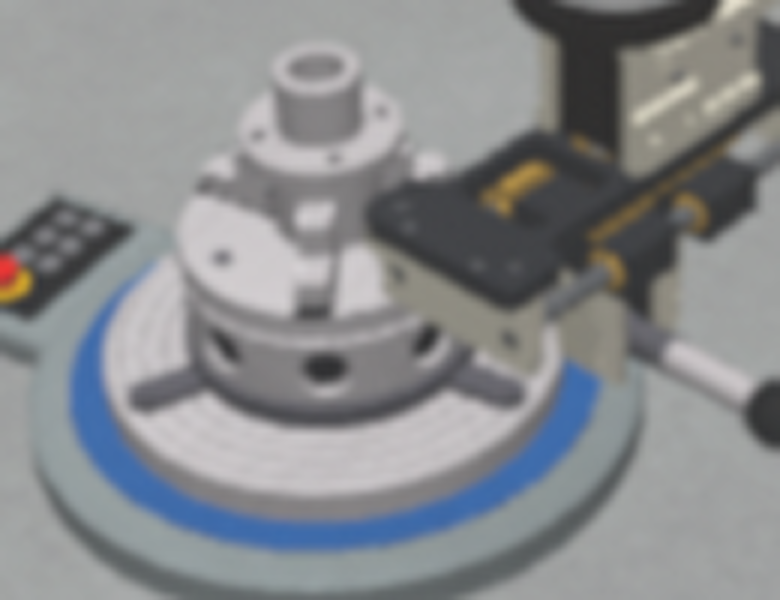

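Request:
step_arm(delta_pos=[[20, -0.8, 0], [20, 0, 0], [19, 0, 0], [0, 0, 8], [0, 0, 8], [0, 0, 6], [0, 0, 0]], delta_rot=[[-0.018, 0, 0], [0, 0, 0], [0, 0, 0], [0, 0, 0], [0, 0, 0], [0, 0, 0], [0, 0, 0]], hand=[1, 1, 1, 1, 1, 1, 1])

```text
clock: 13.68
tcp_pos: [0.4606, 0.1231, 0.0521]
tcp_rot: [[0.002, 0.447, 0.894], [0.0, 0.894, -0.447], [-1.0, 0.001, 0.001]]
wrist_force: [0.5, 0.1, -2.0]
grip_width: 0.138
```

```bash
python3 look.py e8
```

```text
13.725 [0.460346   0.12316021 0.05197528] r 0.13885072154311376 phi 152.94288330431422 dir+180 153.43363911560664 tilt 0.0005376707444281756 0.000591435643788141 [ 0.00212144  0.25873616 -1.83909643] 0.13298763342298914
```

Request:
step_arm(delta_pos=[[1.5, -1, 2], [0, 0, 4], [0, 0, 4], [0, 0, 4], [0, 0, 2], [0, 0, 0]], delta_rot=[[0, 0, 0], [0, 0, 0], [0, 0, 0], [0, 0, 0], [0, 0, 0], [0, 0, 0]], hand=[1, 1, 1, 1, 1, 1])

```text
clock: 14.48
tcp_pos: [0.4739, 0.1152, 0.0501]
tcp_rot: [[0.001, 0.446, 0.895], [0.0, 0.895, -0.446], [-1.0, 0.0, 0.001]]
wrist_force: [0.6, 1.4, -2.1]
grip_width: 0.134
```

```bash
python3 look.py e9
```

```text
14.525 [0.473875   0.11524195 0.05006122] r 0.1232038491921117 phi 153.3603072601176 dir+180 153.48069619658094 tilt 0.0003347281567227432 0.0004906322795171224 [ 1.47274213  0.31336835 -2.16012869] 0.1347818302253279
```

View pics/e9z.png

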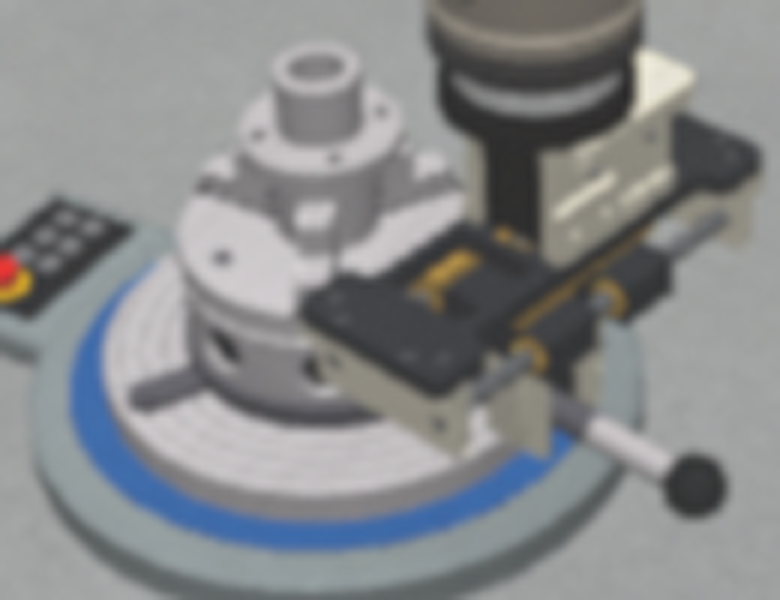

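Request:
step_arm(delta_pos=[[0, 6.2, 0.2], [0, 12.3, 0.6], [0, 12.3, 0.6], [0, 12.3, 0.6], [0, 12.3, 0.6], [0, 12.3, 0.6], [0, 12.3, 0.6], [0, 12.3, 0.6]], delta_rot=[[0.05, 0, 0], [0.1, 0, 0], [0.1, 0, 0], [0.1, 0, 0], [0.1, 0, 0], [0.1, 0, 0], [0.1, 0, 0], [0.1, 0, 0]], hand=[1, 1, 1, 1, 1, 1, 1, 1])

```text
clock: 15.52
tcp_pos: [0.5359, 0.175, 0.0485]
tcp_rot: [[-0.011, 0.938, 0.346], [-0.002, 0.346, -0.938], [-1.0, -0.011, -0.002]]
wrist_force: [-11.8, -2.6, -0.5]
grip_width: 0.13
```

Request:
step_arm(delta_pos=[[0, 6.2, 0.2], [0, 6.2, 0.2], [0, 6.2, 0.2], [0, 6.2, 0.2], [0, 0, 0]], delta_rot=[[0.05, 0, 0], [0.05, 0, 0], [0.05, 0, 0], [0.05, 0, 0], [0, 0, 0]], hand=[1, 1, 1, 1, 1])

```text
clock: 16.15
tcp_pos: [0.5611, 0.1823, 0.0487]
tcp_rot: [[-0.008, 0.988, 0.156], [0.0, 0.156, -0.988], [-1.0, -0.008, -0.001]]
wrist_force: [-8.6, 2.8, 0.0]
grip_width: 0.139
```

```bash
python3 look.py e10
```

```text
16.2 [0.56107084 0.18229341 0.04875864] r 0.12442437028751976 phi 100.61926961123498 dir+180 98.9624901522857 tilt -0.008013848735779192 -0.0012752944247493914 [-8.92061642  2.44527524 -0.32687327] 0.13430041290486072
```

Request:
step_arm(delta_pos=[[0, 6.2, 0.2], [0, 6.2, 0.2], [0, 6.2, 0.2], [0, 6.2, 0.2], [0, 0, 0]], delta_rot=[[0.05, 0, 0], [0.05, 0, 0], [0.05, 0, 0], [0.05, 0, 0], [0, 0, 0]], hand=[1, 1, 1, 1, 1])

```text
clock: 16.82
tcp_pos: [0.5862, 0.1842, 0.0488]
tcp_rot: [[-0.007, 0.999, -0.044], [0.001, -0.044, -0.999], [-1.0, -0.007, -0.001]]
wrist_force: [-7.6, 6.0, -0.7]
grip_width: 0.136
```

Request:
step_arm(delta_pos=[[0, 6.2, 0.2], [0, 6.2, 0.2], [0, 0, 0]], delta_rot=[[0.05, 0, 0], [0.05, 0, 0], [0, 0, 0]], hand=[1, 1, 1])

```text
clock: 17.2
tcp_pos: [0.5988, 0.1832, 0.0489]
tcp_rot: [[-0.007, 0.99, -0.143], [0.001, -0.143, -0.99], [-1.0, -0.007, -0.0]]
wrist_force: [-7.5, 4.9, -0.9]
grip_width: 0.132
```

Request:
step_arm(delta_pos=[[0, 6.2, 0.2], [0, 6.2, 0.2], [0, 0, 0]], delta_rot=[[0.05, 0, 0], [0.05, 0, 0], [0, 0, 0]], hand=[1, 1, 1])

```text
clock: 17.58
tcp_pos: [0.611, 0.1809, 0.0489]
tcp_rot: [[-0.007, 0.97, -0.241], [0.002, -0.241, -0.97], [-1.0, -0.007, -0.0]]
wrist_force: [-6.6, 6.9, -0.9]
grip_width: 0.137
```

```bash
python3 look.py e11
```

```text
17.625 [0.61097458 0.18093675 0.04890064] r 0.12390853474054386 phi 77.4261677100074 dir+180 76.04448849976676 tilt -0.006782596774439356 -7.248557487544786e-05 [-6.19619254  6.95572509 -0.4601761 ] 0.13398847054512744
```

View pics/e11z.png

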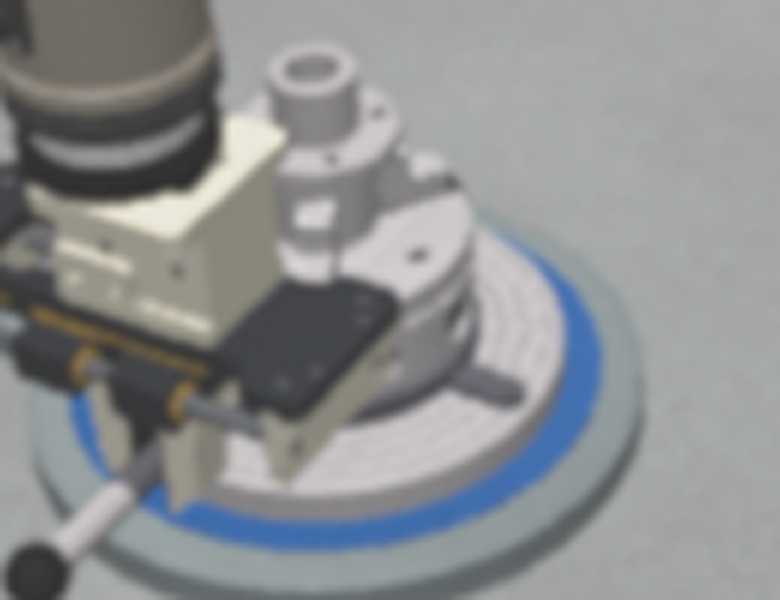

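Request:
step_arm(delta_pos=[[0, 6.2, 0.2], [0, 6.2, 0.2], [0, 0, 0]], delta_rot=[[0.05, 0, 0], [0.05, 0, 0], [0, 0, 0]], hand=[1, 1, 1])

```text
clock: 18.0
tcp_pos: [0.6228, 0.1776, 0.0489]
tcp_rot: [[-0.007, 0.942, -0.337], [0.002, -0.337, -0.942], [-1.0, -0.007, 0.0]]
wrist_force: [-7.2, 7.0, -0.2]
grip_width: 0.134
```

Request:
step_arm(delta_pos=[[0, 6.2, 0.2], [0, 0, 0]], delta_rot=[[0.05, 0, 0], [0, 0, 0]], hand=[1, 1])

```text
clock: 18.25
tcp_pos: [0.6285, 0.1755, 0.0488]
tcp_rot: [[-0.007, 0.924, -0.383], [0.003, -0.383, -0.924], [-1.0, -0.007, 0.0]]
wrist_force: [-7.1, 7.8, -0.7]
grip_width: 0.135
```

Request:
step_arm(delta_pos=[[0, 6.2, 0.2], [0, 0, 0]], delta_rot=[[0.05, 0, 0], [0, 0, 0]], hand=[1, 1])

```text
clock: 18.5
tcp_pos: [0.634, 0.1732, 0.0488]
tcp_rot: [[-0.007, 0.903, -0.429], [0.003, -0.429, -0.903], [-1.0, -0.008, 0.001]]
wrist_force: [-7.0, 8.7, -0.4]
grip_width: 0.134
```

```bash
python3 look.py e12
```

```text
18.55 [0.6340015  0.17321332 0.04884032] r 0.12376350789559441 phi 66.17099583166953 dir+180 64.58425131801285 tilt -0.0074829836632920145 0.0004912125266662249 [-7.68462089  8.64058209 -0.55786489] 0.13256009550102826
```

Request:
step_arm(delta_pos=[[0, 6.2, 0.2], [0, 0, 0]], delta_rot=[[0.05, 0, 0], [0, 0, 0]], hand=[1, 1])

```text
clock: 18.8
tcp_pos: [0.6386, 0.1711, 0.0485]
tcp_rot: [[-0.009, 0.88, -0.474], [0.004, -0.474, -0.88], [-1.0, -0.01, 0.001]]
wrist_force: [-9.8, 11.1, -0.3]
grip_width: 0.137
```

Request:
step_arm(delta_pos=[[0, 6.2, 0.2], [0, 0, 0]], delta_rot=[[0.05, 0, 0], [0, 0, 0]], hand=[1, 1])

```text
clock: 19.05
tcp_pos: [0.6429, 0.1687, 0.0481]
tcp_rot: [[-0.012, 0.855, -0.518], [0.005, -0.518, -0.855], [-1.0, -0.012, 0.002]]
wrist_force: [-12.8, 13.1, -0.8]
grip_width: 0.136
```

Request:
step_arm(delta_pos=[[0, 6.2, 0.2], [0, 0, 0]], delta_rot=[[0.05, 0, 0], [0, 0, 0]], hand=[1, 1])

```text
clock: 19.3
tcp_pos: [0.6484, 0.1657, 0.0481]
tcp_rot: [[-0.011, 0.829, -0.56], [0.005, -0.56, -0.829], [-1.0, -0.012, 0.002]]
wrist_force: [-12.0, 14.4, -1.4]
grip_width: 0.142
```

```bash
python3 look.py e13
```

```text
19.35 [0.64836631 0.16571367 0.04807967] r 0.12376752607958977 phi 58.6638508776842 dir+180 55.957867938714756 tilt -0.01186535643384141 0.00173494820371759 [-11.73908288  13.2520127   -0.8644244 ] 0.1434230589673577
```

View pics/e13z.png

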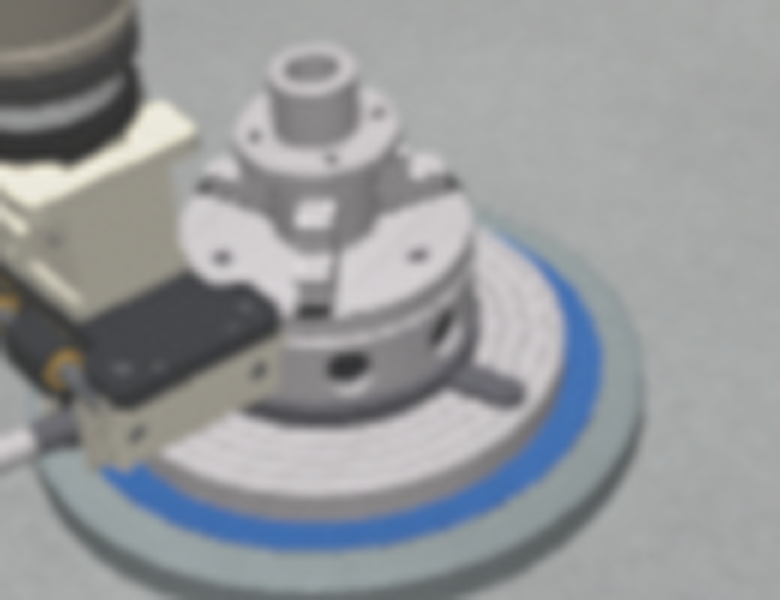

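```bash
python3 - <<'E'
from h import *
s=cal("side"); C=np.array([.584,.06])
im=cv2.imread("pics/e13.png"); cv2.imwrite("pics/e13c.png",cv2.resize(im[190:330,110:290],None,fx=4,fy=4,interpolation=cv2.INTER_CUBIC))
for z in("e5","e7","e13"):
  g=cv2.GaussianBlur(cv2.cvtColor(cv2.imread(f"pics/{z}.png"),cv2.COLOR_BGR2GRAY),(3,3),0)
  m=(g<95).astype(np.uint8); n,l,st,ce=cv2.connectedComponentsWithStats(m)
  for i in range(1,n):
    u,v=ce[i]
    if 215<u<270 and 228<v<248 and st[i][4]<60 or 150<u<200 and 250<v<300:
        p=onz(s,u,v,.069); d=p[:2]-C; print(z,st[i],ce[i],p,np.hypot(*d),np.degrees(np.arctan2(d[1],d[0])))
o=bot.get_obs();print(o["wrist_torque"],o["wrist_force"])
E
```

```text
e5 [241 231   2   2   3] [241.66666667 231.66666667] [0.58327457 0.08282844 0.069     ] 0.022839966320589357 91.82009327596074
e5 [259 234   4   5  14] [260.5 236. ] [0.53173771 0.08794561 0.069     ] 0.05926469219378615 151.86576435109177
e5 [241 239   7   4  23] [243.65217391 240.65217391] [0.5667422  0.11527068 0.069     ] 0.0579023246922074 107.34053071204072
e5 [233 240  34  10  51] [249.66666667 246.90196078] [0.54485212 0.13410916 0.069     ] 0.08381362679338186 117.84508642420629
e5 [172 259  10   9  76] [176.38157895 263.        ] [0.6923803  0.22980544 0.069     ] 0.201445221616529 57.451470132508284
e7 [241 231   3   2   6] [242.  231.5] [0.58267597 0.08198423 0.069     ] 0.022024063923916544 93.44654236615587
e7 [259 234   4   5  13] [260.38461538 236.15384615] [0.53183765 0.08859506 0.069     ] 0.059486032700726645 151.2687344258472
e7 [226 236   4   4  10] [227.5 237.5] [0.60994178 0.11337661 0.069     ] 0.05934676074617968 64.07960019072142
e7 [241 239   7   4  24] [243.79166667 240.625     ] [0.56644166 0.11508858 0.069     ] 0.057819086621063435 107.67859801856147
e13 [241 231   3   2   6] [242.  231.5] [0.58267597 0.08198423 0.069     ] 0.022024063923916544 93.44654236615587
e13 [262 233   3   4   7] [263.         234.28571429] [0.52765635 0.07993682 0.069     ] 0.059766911558141775 160.51402276562888
e13 [245 239   6   4  21] [247.42857143 240.42857143] [0.55795824 0.11220654 0.069     ] 0.058341209289405685 116.5110213794291
e13 [233 240  34  10  50] [249.86 246.88] [0.54442294 0.13391858 0.069     ] 0.08384688537624951 118.16523112488063
e13 [171 257  10  10  74] [175.01351351 261.54054054] [0.69776012 0.22602471 0.069     ] 0.20125995201303876 55.581059324123814
[ 2.046003    1.91371733 -1.09806915] [-11.73908288  13.2520127   -0.8644244 ]
```

View pics/e13c.png

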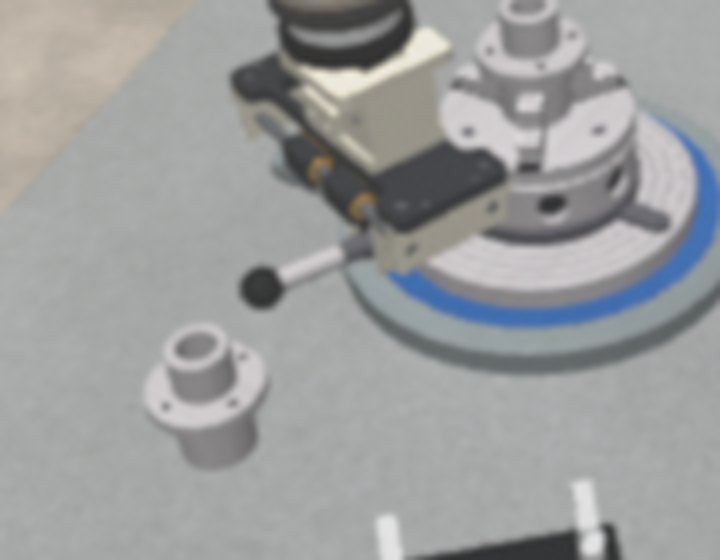

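```bash
python3 - <<'E'
from h import *
s=cal("side"); C=np.array([.584,.06])
for z in("e10","e11","e12","e13"):
  g=cv2.GaussianBlur(cv2.cvtColor(cv2.imread(f"pics/{z}.png"),cv2.COLOR_BGR2GRAY),(3,3),0)
  m=(g<95).astype(np.uint8); n,l,st,ce=cv2.connectedComponentsWithStats(m)
  for i in range(1,n):
    u,v=ce[i]
    if 215<u<272 and 228<v<248 and st[i][4]<60 or (150<u<210 and 250<v<300):
        p=onz(s,u,v,.069); d=p[:2]-C; print(z,st[i],ce[i],p,np.hypot(*d),np.degrees(np.arctan2(d[1],d[0])))
  cv2.imwrite(f"pics/{z}q.png",cv2.resize(cv2.imread(f"pics/{z}.png")[200:300,130:280],None,fx=5,fy=5))
E
```

```text
e11 [251 240  16   9  27] [258.96296296 244.74074074] [0.52540464 0.12098118 0.069     ] 0.08457021341177759 133.856974619411
e11 [191 271  10  10  84] [195.5952381  275.67857143] [0.63145051 0.25730892 0.069     ] 0.20293437821051705 76.47781046936345
e12 [262 233   3   3   6] [263.16666667 234.        ] [0.52758235 0.07874504 0.069     ] 0.059450215336867576 161.62068611057518
e12 [245 239   6   4  21] [247.61904762 240.42857143] [0.55750112 0.11209317 0.069     ] 0.0584456039364148 116.96164124565082
e12 [239 240  28  10  43] [253.23255814 246.51162791] [0.53691272 0.13064318 0.069     ] 0.08489800082875346 123.6854792768712
e12 [204 255   4   3   9] [205.55555556 256.33333333] [0.63542422 0.19178018 0.069     ] 0.1414583518208324 68.68291558121686
e12 [178 264  11  10  79] [182.82278481 268.62025316] [0.66945858 0.24341264 0.069     ] 0.2023446680879696 65.01748473290377
e13 [241 231   3   2   6] [242.  231.5] [0.58267597 0.08198423 0.069     ] 0.022024063923916544 93.44654236615587
e13 [262 233   3   4   7] [263.         234.28571429] [0.52765635 0.07993682 0.069     ] 0.059766911558141775 160.51402276562888
e13 [245 239   6   4  21] [247.42857143 240.42857143] [0.55795824 0.11220654 0.069     ] 0.058341209289405685 116.5110213794291
e13 [233 240  34  10  50] [249.86 246.88] [0.54442294 0.13391858 0.069     ] 0.08384688537624951 118.16523112488063
e13 [199 252   3   2   5] [200.2 252.6] [0.65320916 0.1825413  0.069     ] 0.14073478055265046 60.54300608851707
e13 [171 257  10  10  74] [175.01351351 261.54054054] [0.69776012 0.22602471 0.069     ] 0.20125995201303876 55.581059324123814
```

View pics/e12q.png

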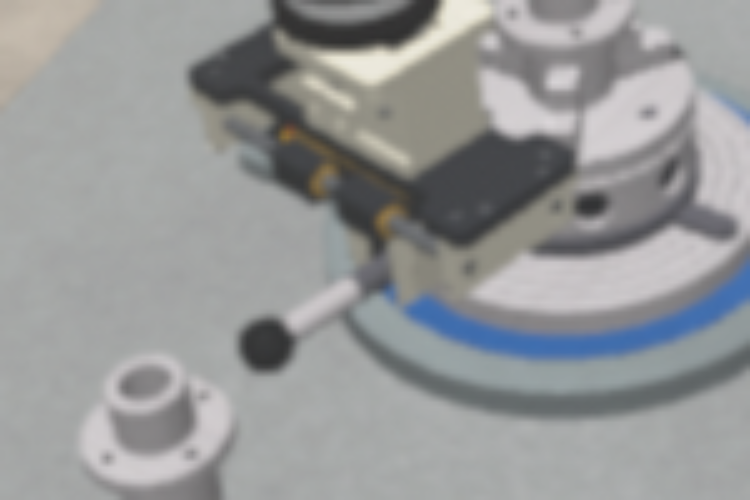

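Request:
step_arm(delta_pos=[[0, 3, 0], [0, 3, 0], [0, 0, 0]], delta_rot=[[0.05, 0, 0], [0.05, 0, 0], [0, 0, 0]], hand=[1, 1, 1])

```text
clock: 19.73
tcp_pos: [0.6533, 0.1619, 0.048]
tcp_rot: [[-0.011, 0.769, -0.64], [0.005, -0.64, -0.769], [-1.0, -0.011, 0.003]]
wrist_force: [-11.1, 12.5, -1.2]
grip_width: 0.141
```

```bash
cat > ch.py <<'E'
import sys
from h import *
s=cal("side"); C=np.array([.584,.06]); z=sys.argv[1]
g=cv2.GaussianBlur(cv2.cvtColor(cv2.imread(f"pics/{z}.png"),cv2.COLOR_BGR2GRAY),(3,3),0)
m=(g<95).astype(np.uint8); n,l,st,ce=cv2.connectedComponentsWithStats(m)
for i in range(1,n):
    u,v=ce[i]
    if 215<u<272 and 232<v<244 and st[i][4]<40 or (150<u<210 and 250<v<300 and st[i][4]>40):
        p=onz(s,u,v,.069); d=p[:2]-C; print(z,st[i][4],ce[i],p,np.hypot(*d),np.degrees(np.arctan2(d[1],d[0])))
o=bot.get_obs(); p=o["tcp_pos"]; d=p[:2]-C; F=o["wrist_force"]; T=o["wrist_torque"]; print("F",F,"T",T,"rxF",d[0]*F[1]-d[1]*F[0])
E
python3 look.py e14; python3 ch.py e14
```

```text
19.775 [0.65324729 0.16187951 0.04803562] r 0.12318531541498334 phi 55.79613638096635 dir+180 50.238965054015125 tilt -0.011378179474207077 0.0034270461543651006 [-11.60873296  12.15754805  -1.28460553] 0.14354148075683215
e14 7 [263.         234.28571429] [0.52765635 0.07993682 0.069     ] 0.059766911558141775 160.51402276562888
e14 21 [247.42857143 240.42857143] [0.55795824 0.11220654 0.069     ] 0.058341209289405685 116.5110213794291
e14 72 [172.625      258.33333333] [0.70831973 0.21724651 0.069     ] 0.20045413855542785 51.66996074508762
F [-11.60873296  12.15754805  -1.28460553] T [ 1.79723232  1.88678658 -1.0742806 ] rxF 2.0247058530308077
```

View pics/e14z.png

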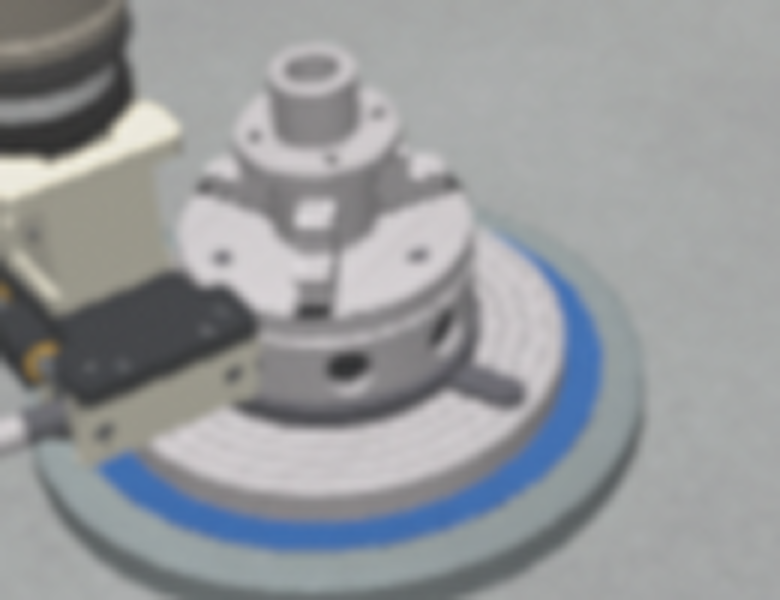

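```bash
python3 - <<'E'
from h import *
a=np.radians(71.5); plan([.584+.123*np.cos(a),.06+.123*np.sin(a),.0495],71.5-180,4)
E
```

```text
4 rows: pos [-0.3 -8.4  0.8] rot [-0.0926  0.0003  0.003 ]
```

Request:
step_arm(delta_pos=[[0, -9.4, 0.8], [0, -9.4, 0.8], [0, -9.4, 0.8], [0, -9.4, 0.8], [0, 0, 0], [0, 0, 0]], delta_rot=[[-0.093, 0, 0], [-0.093, 0, 0], [-0.093, 0, 0], [-0.093, 0, 0], [0, 0, 0], [0, 0, 0]], hand=[1, 1, 1, 1, 1, 1])

```text
clock: 20.52
tcp_pos: [0.6249, 0.175, 0.05]
tcp_rot: [[0.0, 0.949, -0.316], [-0.0, -0.316, -0.949], [-1.0, 0.0, -0.0]]
wrist_force: [-0.3, -0.5, -2.6]
grip_width: 0.137
```

```bash
python3 look.py e15; python3 ch.py e15
```

```text
20.575 [0.62495294 0.17492679 0.05000105] r 0.12200536985398117 phi 70.38701251948918 dir+180 71.55611137918149 tilt 0.0002670821752020484 -9.27160851814039e-05 [ 0.15878776  1.16318539 -1.69517167] 0.13408072191983192
e15 8 [262.875 234.25 ] [0.52800279 0.07987586 0.069     ] 0.059420007260576224 160.45800109010938
e15 81 [189.2962963 271.2962963] [0.65125285 0.24783707 0.069     ] 0.19951368786821932 70.30069253113285
F [ 0.15878776  1.16318539 -1.69517167] T [-0.11715989  0.07075071  0.01562772] rxF 0.029437681396873083
```

View pics/e15.png

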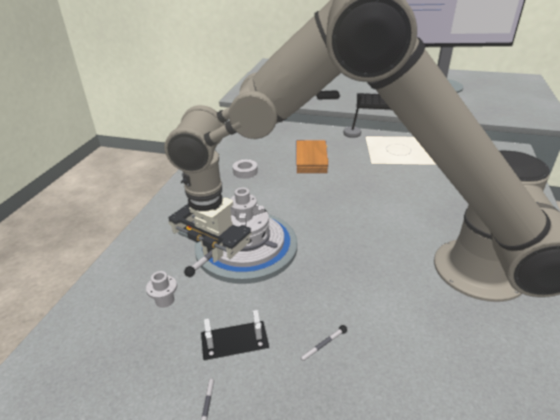

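Request:
step_arm(delta_pos=[[0, 1, 2], [0, 0, 1], [0, 0, 0]], delta_rot=[[0, 0, 0], [0, 0, 0], [0, 0, 0]], hand=[1, 1, 1])

```text
clock: 20.95
tcp_pos: [0.6251, 0.173, 0.0502]
tcp_rot: [[0.001, 0.949, -0.315], [0.002, -0.315, -0.949], [-1.0, 0.001, -0.002]]
wrist_force: [-0.4, 5.0, -2.8]
grip_width: 0.137
```

Request:
step_arm(delta_pos=[[0, 4, 0.2], [0, 4, 0.3], [0, 4, 0.3], [0, 4, 0.3], [0, 0, 0]], delta_rot=[[0.06, 0, 0], [0.06, 0, 0], [0.06, 0, 0], [0.06, 0, 0], [0, 0, 0]], hand=[1, 1, 1, 1, 1])

```text
clock: 21.58
tcp_pos: [0.6384, 0.1656, 0.0498]
tcp_rot: [[-0.001, 0.846, -0.533], [0.002, -0.533, -0.846], [-1.0, -0.002, -0.001]]
wrist_force: [-2.6, 5.8, -2.0]
grip_width: 0.138
```

```bash
python3 look.py e16; python3 ch.py e16
```

```text
21.625 [0.63833471 0.16566837 0.04976927] r 0.11881946258694837 phi 62.78775966646271 dir+180 57.80607201725343 tilt -0.0021621055123766443 -0.0009316863696482776 [-1.95034531  5.43702955 -1.91709469] 0.13695258681022146
e16 7 [263.         234.28571429] [0.52765635 0.07993682 0.069     ] 0.059766911558141775 160.51402276562888
e16 21 [247.42857143 240.42857143] [0.55795824 0.11220654 0.069     ] 0.058341209289405685 116.5110213794291
e16 77 [180.33766234 263.5974026 ] [0.68248997 0.22941014 0.069     ] 0.1959593569160954 59.82756672318461
F [-1.95034531  5.43702955 -1.91709469] T [ 0.7377161   0.39503634 -0.23716889] rxF 0.5013352990522812
```

Request:
step_arm(delta_pos=[[0, 5, 0], [0, 5, 0], [0, 5, 0], [0, 0, 0]], delta_rot=[[0.05, 0, 0], [0.04, 0, 0], [0, 0, 0], [0, 0, 0]], hand=[1, 1, 1, 1])

```text
clock: 22.12
tcp_pos: [0.6461, 0.1605, 0.0482]
tcp_rot: [[-0.011, 0.795, -0.606], [0.006, -0.606, -0.795], [-1.0, -0.013, 0.002]]
wrist_force: [-12.6, 16.6, -1.0]
grip_width: 0.14
```

```bash
python3 look.py e17; python3 ch.py e17
```

```text
22.175 [0.64612023 0.1604694  0.04825985] r 0.1181229167689688 phi 58.27149763625637 dir+180 52.67527812381883 tilt -0.012469149953862429 0.0021257241128536503 [-12.59325752  15.66423319  -0.9402292 ] 0.138773675353301
e17 8 [262.875 234.25 ] [0.52800279 0.07987586 0.069     ] 0.059420007260576224 160.45800109010938
e17 21 [247.42857143 240.42857143] [0.55795824 0.11220654 0.069     ] 0.058341209289405685 116.5110213794291
e17 73 [176.64383562 260.12328767] [0.69624731 0.22062297 0.069     ] 0.1959571285898044 55.05319532612479
F [-12.59325752  15.66423319  -0.9402292 ] T [ 2.45371489  2.15087478 -0.89342769] rxF 2.2385482750572487
```

Request:
step_arm(delta_pos=[[0, 5, 0], [0, 5, 0], [0, 0, 0]], delta_rot=[[0.05, 0, 0], [0.05, 0, 0], [0, 0, 0]], hand=[1, 1, 1])

```text
clock: 22.55
tcp_pos: [0.6511, 0.1561, 0.0473]
tcp_rot: [[-0.018, 0.731, -0.682], [0.008, -0.682, -0.731], [-1.0, -0.018, 0.006]]
wrist_force: [-19.9, 21.7, -0.5]
grip_width: 0.139
```

```bash
python3 look.py e18; python3 ch.py e18
```

```text
22.6 [0.65115123 0.15609552 0.04734196] r 0.11723325878907714 phi 55.05427745428449 dir+180 46.974842100745064 tilt -0.01781835825071149 0.00616996668923247 [-20.02988842  21.48048664  -0.25764119] 0.14225877885996707
e18 7 [263.         234.28571429] [0.52765635 0.07993682 0.069     ] 0.059766911558141775 160.51402276562888
e18 21 [247.42857143 240.42857143] [0.55795824 0.11220654 0.069     ] 0.058341209289405685 116.5110213794291
e18 71 [174.53521127 257.18309859] [0.70575783 0.2124572  0.069     ] 0.19511065270324013 51.38787180165186
F [-20.02988842  21.48048664  -0.25764119] T [ 3.23987547  3.26710744 -0.88671222] rxF 3.3686639717476803
```

View pics/e18z.png

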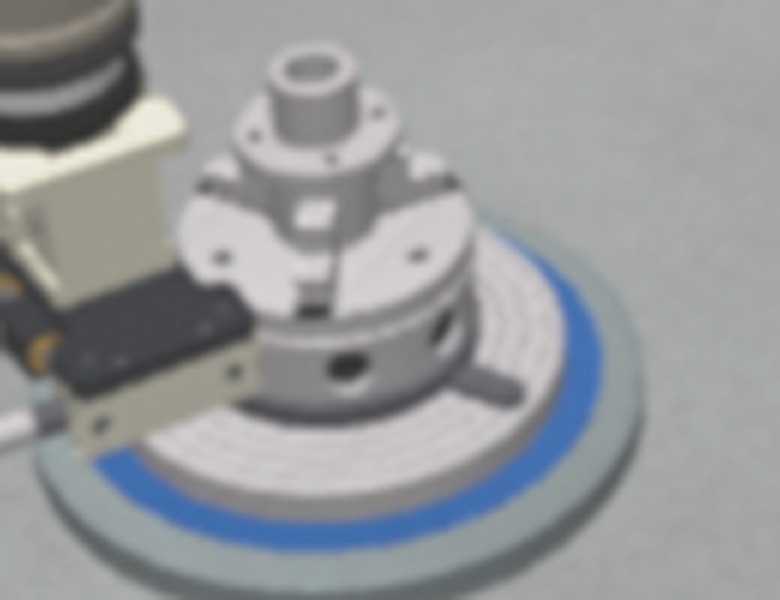

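Request:
step_arm(delta_pos=[[0, -5, 0], [0, -5, 0], [0, -5, 0], [0, -5, 0], [0, -5, 0], [0, -8, -0.5], [0, -8, -0.5], [0, 0, -2]], delta_rot=[[-0.05, 0, 0], [-0.05, 0, 0], [0, 0, 0], [-0.05, 0, 0], [-0.04, 0, 0], [-0.12, 0, 0], [-0.12, 0, 0], [0, 0, 0]], hand=[1, 1, 1, 1, 1, 1, 1, 1])

```text
clock: 23.6
tcp_pos: [0.626, 0.1756, 0.0499]
tcp_rot: [[-0.001, 0.949, -0.316], [-0.0, -0.316, -0.949], [-1.0, -0.001, 0.001]]
wrist_force: [-1.7, -0.2, -2.3]
grip_width: 0.138
```

```bash
python3 look.py e19; python3 ch.py e19
```

```text
23.65 [0.62620087 0.17572525 0.04995418] r 0.12317973130683496 phi 69.96489249778922 dir+180 71.5941160746879 tilt -0.0005074148209551858 0.00019834383247870738 [-2.57836693  1.63056193 -2.04539991] 0.1344088178404652
e19 8 [262.875 234.25 ] [0.52800279 0.07987586 0.069     ] 0.059420007260576224 160.45800109010938
e19 2 [250.  240.5] [0.55170161 0.11093755 0.069     ] 0.060314347435731684 122.37789236531262
e19 80 [188.5875 271.325 ] [0.65278298 0.24831861 0.069     ] 0.20048690278982564 69.93538514660055
F [-2.57836693  1.63056193 -2.04539991] T [-0.02124462  0.36063846 -0.15206136] rxF 0.36768148078572954
```

Withdraw straight along the bar and lift.

Request:
step_arm(delta_pos=[[0, -1, -6], [0, 0, -8], [0, 0, -8], [0, 0, -4], [0, 0, 0]], delta_rot=[[0, 0, 0], [0, 0, 0], [0, 0, 0], [0, 0, 0], [0, 0, 0]], hand=[1, 1, 1, 1, 1])

```text
clock: 24.28
tcp_pos: [0.6338, 0.2012, 0.0499]
tcp_rot: [[0.0, 0.949, -0.314], [0.0, -0.314, -0.949], [-1.0, 0.0, -0.0]]
wrist_force: [-0.5, 0.0, -2.2]
grip_width: 0.138
```

Request:
step_arm(delta_pos=[[-30, 0, 0], [-40, 0, 0], [-30, 0, 0], [0, 0, 0]], delta_rot=[[0, 0, 0], [0, 0, 0], [0, 0, 0], [0, 0, 0]], hand=[1, 1, 1, 1])

```text
clock: 24.78
tcp_pos: [0.6351, 0.2008, 0.1528]
tcp_rot: [[0.006, 0.949, -0.315], [0.001, -0.315, -0.949], [-1.0, 0.005, -0.003]]
wrist_force: [-0.5, 0.6, -2.5]
grip_width: 0.141
```

```bash
python3 look.py e20; python3 ch.py e20; python3 - <<'E'
from h import *
# move to above rest: bar_center was at (.50616,.35221)
plan([.5062,.3522,.16],27.5,12)
E
```

```text
24.825 [0.63453317 0.20072765 0.15162206] r 0.14952549242264715 phi 70.24755290612792 dir+180 71.6510690615656 tilt 0.0014002808800597096 -0.0007808858927996718 [-0.01786113  0.83830537 -2.54624566] 0.13270210460855553
e20 6 [263.16666667 234.        ] [0.52758235 0.07874504 0.069     ] 0.059450215336867576 161.62068611057518
e20 13 [229.84615385 238.46153846] [0.60291328 0.11550678 0.069     ] 0.058640557633696834 71.18406003645474
e20 21 [247.42857143 240.42857143] [0.55795824 0.11220654 0.069     ] 0.058341209289405685 116.5110213794291
e20 5 [223.8 242.6] [0.61174491 0.13411081 0.069     ] 0.07913401556045895 69.47557579061466
F [-0.01786113  0.83830537 -2.54624566] T [-0.14648797  0.11100015 -0.04363563] rxF 0.04436565294453742
12 rows: pos [ -0.8   1.4 -21.1] rot [-1.976e-01  1.000e-04 -1.000e-04]
```

View pics/e20z.png

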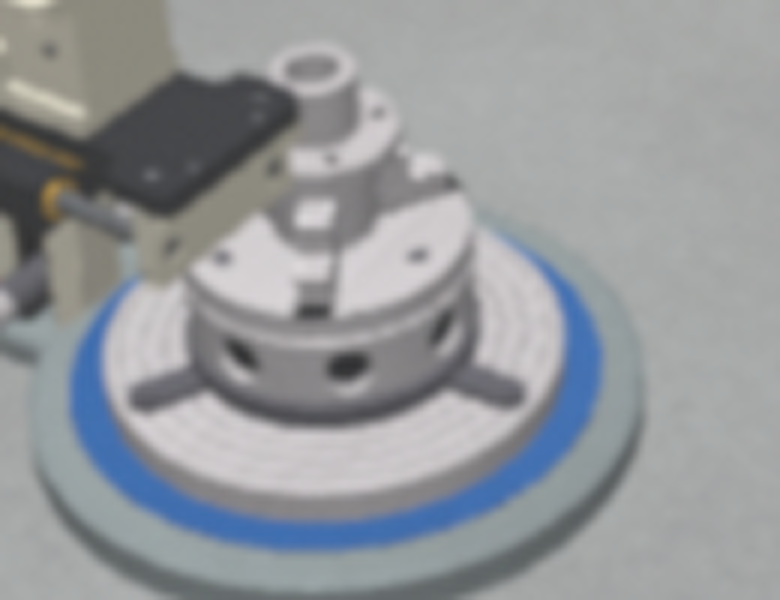

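Request:
step_arm(delta_pos=[[-0.8, 1.3, -19.5], [-0.8, 1.3, -19.5], [-0.8, 1.3, -19.5], [-0.8, 1.3, -19.5], [-0.8, 1.3, -19.5], [-0.8, 1.3, -19.5], [-0.8, 1.3, -19.5]], delta_rot=[[-0.182, 0, 0], [-0.182, 0, 0], [-0.182, 0, 0], [-0.182, 0, 0], [-0.182, 0, 0], [-0.182, 0, 0], [-0.182, 0, 0]], hand=[1, 1, 1, 1, 1, 1, 1])

```text
clock: 25.7
tcp_pos: [0.6121, 0.3271, 0.1525]
tcp_rot: [[-0.004, 0.574, 0.819], [-0.002, 0.819, -0.574], [-1.0, -0.004, -0.002]]
wrist_force: [-0.0, -0.3, -2.4]
grip_width: 0.135
```

Request:
step_arm(delta_pos=[[-0.8, 1.3, -19.5], [-0.8, 1.3, -19.5], [-0.8, 1.3, -19.5], [-0.8, 1.3, -19.5], [-0.8, 1.3, -19.5], [-0.8, 1.3, -19.5], [0, 0, 0]], delta_rot=[[-0.182, 0, 0], [-0.182, 0, 0], [-0.182, 0, 0], [-0.182, 0, 0], [-0.182, 0, 0], [-0.182, 0, 0], [0, 0, 0]], hand=[1, 1, 1, 1, 1, 1, 1])

```text
clock: 26.58
tcp_pos: [0.5029, 0.3518, 0.1586]
tcp_rot: [[-0.003, -0.457, 0.889], [-0.002, 0.889, 0.457], [-1.0, 0.0, -0.004]]
wrist_force: [0.0, 0.3, -2.6]
grip_width: 0.137
```

```bash
python3 - <<'E'
from h import *
p,R,o=pose(); c=cal("wrist"); im=bot.snapshot("wrist"); cv2.imwrite("pics/w2.png",im); im=bot.snapshot("side"); cv2.imwrite("pics/s2.png",im); cv2.imwrite("pics/s2c.png",cv2.resize(im[220:360,180:340],None,fx=4.5,fy=4,interpolation=cv2.INTER_CUBIC))
print(p,o["clock"],np.degrees(np.arctan2(R[1,2],R[0,2])))
plan([.5062,.3522,.075],27.5,3)
E
```

```text
[0.50286807 0.3518358  0.15861855] 26.575 27.1997417997961
3 rows: pos [28.1 -0.2  0.5] rot [-0.0027 -0.0004  0.    ]
```

View pics/w2.png

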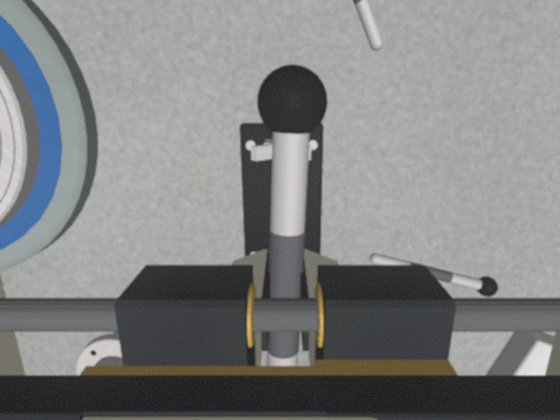

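View pics/s2c.png

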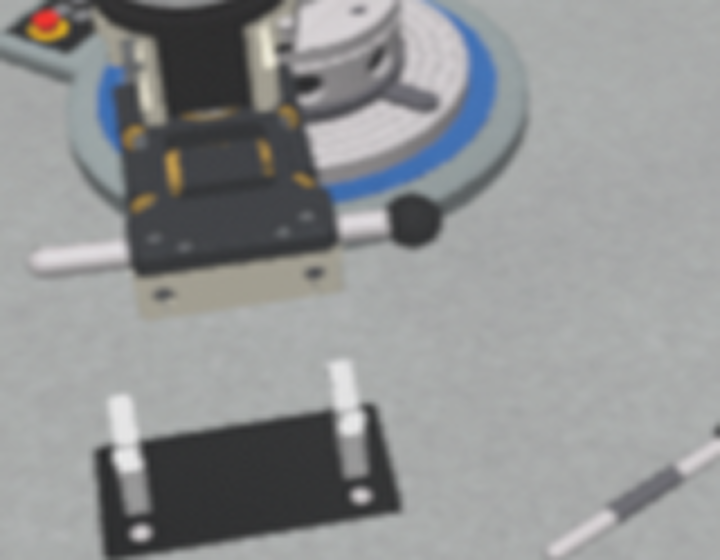

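```bash
python3 - <<'E'
from h import *
c=cal("wrist"); p=pose()[0]; z=p[2]+.0187
b=onz(c,292.3,100,z); k=onz(c,(272.5+305.5)/2-0.0,245,z+.004); k2=onz(c,(271.5+302)/2,275,z+.004)
for q in(k,k2): d=q-b; print(b,q,np.degrees(np.arctan2(d[1],d[0])),p)
g=cv2.cvtColor(cv2.imread("pics/w2.png"),cv2.COLOR_BGR2GRAY)
for r in(150,180,200,220,250): print(r,g[r,264:312])
E
```

```text
[0.43346173 0.31996458 0.17795936] [0.48348123 0.34429448 0.18195936] 25.93867329432848 [0.50466415 0.35212452 0.15925936]
[0.43346173 0.31996458 0.17795936] [0.49567242 0.34952947 0.18195936] 25.41884923899287 [0.50466415 0.35212452 0.15925936]
150 [199 200 197 197 202 200 197 189 155 139 138 152 160 164 168 176 181 181
 181 187 186 193 196 201 205 206 206 209 208 209 209 210 205 203 200 196
 192 189 187 177 172 164 157 153 161 186 186 160]
180 [ 63  59  64  56  54  62  70  96 123 141 149 156 164 171 174 177 179 183
 184 194 192 196 200 206 204 207 207 208 210 207 209 203 198 197 194 189
 186 183 178 168 165 157 137 104  69  62  61  60]
200 [ 60  56  61  55  61  60  79 111 131 144 156 162 168 174 174 178 181 187
 188 191 198 196 202 204 207 209 207 211 207 206 203 201 197 194 191 186
 184 178 170 162 152 130 101  68  64  62  62  54]
220 [ 57  59  54  59  54  66  95 122 140 154 159 164 170 176 177 182 184 186
 188 196 195 201 203 204 206 207 205 209 206 206 198 200 193 192 189 180
 175 170 165 151 142 107  69  59  61  53  55  60]
250 [111 114 100  79  70  72  72  82  82  90  92  95  89  96  97 104 104 106
 102 106 111 110 104 107 109 104 109 108 106 106 107 106 101 101  99  97
  91  91  86  89 103 113 113 108  97  95  84  73]
```

Request:
step_arm(delta_pos=[[30, -0.8, 2], [30, 0, 0], [30, 0, 0], [14, 0, 0], [0, 0, 0]], delta_rot=[[-0.035, 0, 0], [0, 0, 0], [0, 0, 0], [0, 0, 0], [0, 0, 0]], hand=[1, 1, 1, 1, 1])

```text
clock: 27.3
tcp_pos: [0.5067, 0.3522, 0.0553]
tcp_rot: [[-0.002, -0.487, 0.873], [-0.001, 0.873, 0.487], [-1.0, 0.0, -0.002]]
wrist_force: [-0.9, 0.9, -1.7]
grip_width: 0.135
```

```bash
python3 - <<'E'
from h import *
p,R,o=pose(); im=bot.snapshot("side"); cv2.imwrite("pics/s3.png",im); cv2.imwrite("pics/s3c.png",cv2.resize(im[260:370,180:340],None,fx=5,fy=5,interpolation=cv2.INTER_CUBIC))
p2=pose()[0]
print(p,p2,o["clock"],np.degrees(np.arctan2(R[1,2],R[0,2])))
print(R.T@(np.array([.5062,.3522,.0375])-(p+p2)/2)*1000)
E
```

```text
[0.50669457 0.35221232 0.05530262] [0.50729539 0.35261526 0.05655239] 27.3 29.151521252031475
[18.4290499   0.19965834 -0.76216139]
```

View pics/s3c.png

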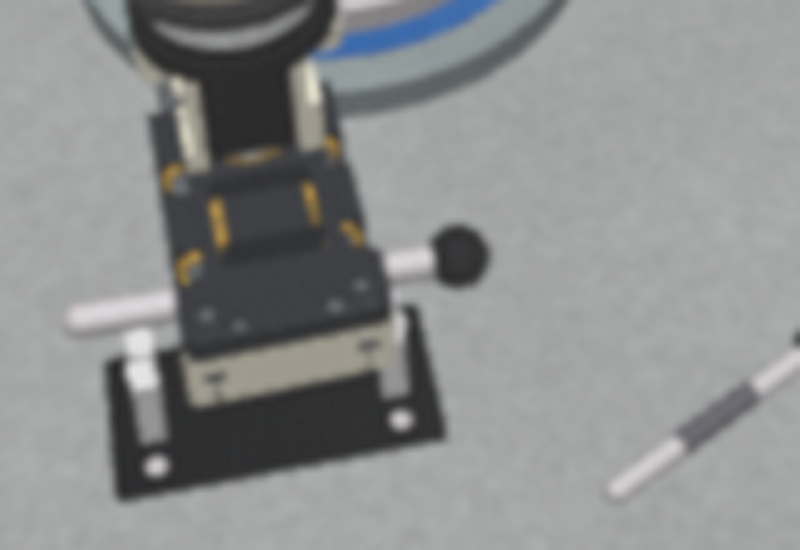

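Aligned over the vees; lower the rest of the way.

Request:
step_arm(delta_pos=[[8, 0, -0.5], [6, 0, 0], [3, 0, 0], [0, 0, 0]], delta_rot=[[0, 0, 0], [0, 0, 0], [0, 0, 0], [0, 0, 0]], hand=[1, 1, 1, 1])

```text
clock: 27.85
tcp_pos: [0.5063, 0.3522, 0.0394]
tcp_rot: [[-0.0, -0.488, 0.873], [-0.0, 0.873, 0.488], [-1.0, -0.0, -0.0]]
wrist_force: [-0.5, -0.4, -2.6]
grip_width: 0.137
```

```bash
python3 - <<'E'
from h import *
print(pose()[0],pose()[2]["wrist_force"],pose()[2]["wrist_torque"])
E
```

```text
[0.50631187 0.35222064 0.03940147] [-0.46644349 -0.35529323 -2.64346822] [-0.01092068  0.06530562  0.00506221]
```

Request:
step_arm(delta_pos=[[1.5, 0, 0], [0.7, 0, 0], [0, 0, 0]], delta_rot=[[0, 0, 0], [0, 0, 0], [0, 0, 0]], hand=[1, 1, 1])

```text
clock: 28.22
tcp_pos: [0.5069, 0.3521, 0.0383]
tcp_rot: [[0.001, -0.488, 0.873], [0.0, 0.873, 0.488], [-1.0, -0.001, 0.001]]
wrist_force: [-0.7, -3.8, 4.4]
grip_width: 0.135
```

Request:
step_arm(delta_pos=[[0, 0, 0], [0, 0, 0], [0, 0, 0], [0, 0, 0], [0, 0, 0], [0, 0, 0], [0, 0, 0]], delta_rot=[[0, 0, 0], [0, 0, 0], [0, 0, 0], [0, 0, 0], [0, 0, 0], [0, 0, 0], [0, 0, 0]], hand=[0.8, 0.7, 0.5, 0.3, 0.2, 0.2, 0.2])

```text
clock: 29.1
tcp_pos: [0.5063, 0.3523, 0.0372]
tcp_rot: [[0.0, -0.488, 0.873], [0.0, 0.873, 0.488], [-1.0, 0.0, 0.0]]
wrist_force: [-0.3, -0.1, 0.6]
grip_width: 0.782
```

Request:
step_arm(delta_pos=[[-20, 0, 0], [-40, 0, 0], [-50, 0, 0], [-50, 0, 0], [0, 0, 0]], delta_rot=[[0, 0, 0], [0, 0, 0], [0, 0, 0], [0, 0, 0], [0, 0, 0]], hand=[0.2, 0.2, 0.2, 0, 0])

```text
clock: 29.72
tcp_pos: [0.5082, 0.3534, 0.2022]
tcp_rot: [[0.008, -0.488, 0.873], [0.004, 0.873, 0.488], [-1.0, -0.0, 0.009]]
wrist_force: [0.7, 0.7, 0.2]
grip_width: 0.963
```

```bash
python3 - <<'E'
from h import *
p,R,o=pose(); c=cal("wrist"); im=bot.snapshot("wrist"); cv2.imwrite("pics/w4.png",im); np.savez("w4.npz",K=c[0],R=c[1],t=c[2])
im=bot.snapshot("side"); cv2.imwrite("pics/s4.png",im); cv2.imwrite("pics/s4c.png",cv2.resize(im[170:360,130:340],None,fx=3.8,fy=3.1,interpolation=cv2.INTER_CUBIC))
print(p,o["clock"],o["grip_width"])
E
```

```text
[0.50824639 0.35337797 0.20218901] 29.725 0.9632369376505395
```

View pics/w4.png

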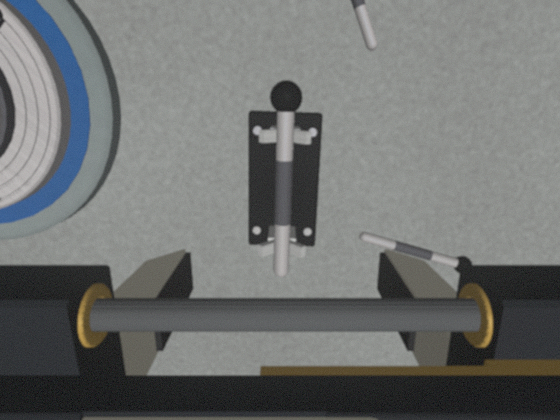

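View pics/s4c.png

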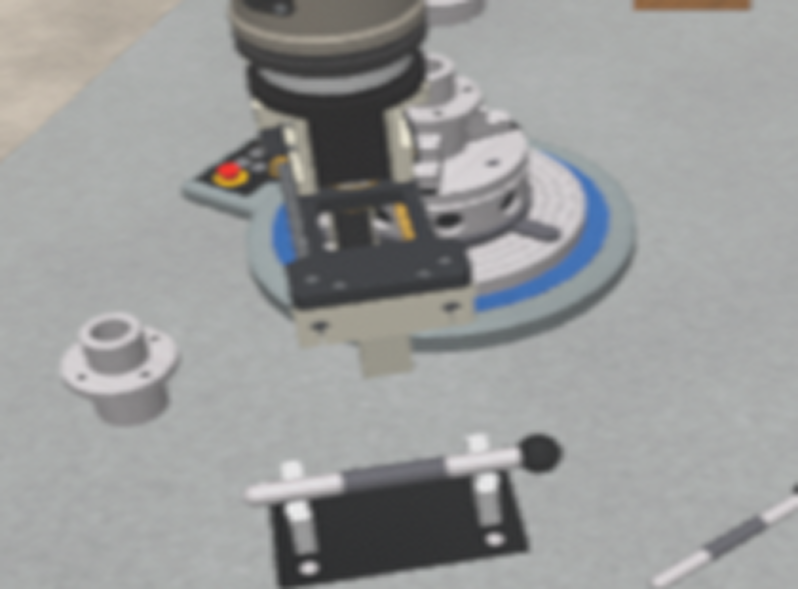

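Request:
step_arm(delta_pos=[[-10, 40, -20], [-10, 40, -20], [-10, 40, -20], [0, 0, 0]], delta_rot=[[0, 0, 0], [0, 0, 0], [0, 0, 0], [0, 0, 0]], hand=[0, 0, 0, 0])

```text
clock: 30.32
tcp_pos: [0.3927, 0.429, 0.2264]
tcp_rot: [[-0.002, -0.492, 0.871], [-0.001, 0.871, 0.492], [-1.0, 0.0, -0.002]]
wrist_force: [0.2, 0.1, -0.5]
grip_width: 1.002
```

```bash
python3 - <<'E'
from h import *
d=np.load("w4.npz"); c=(d["K"],d["R"],d["t"])
g=cv2.cvtColor(cv2.imread("pics/w4.png"),cv2.COLOR_BGR2GRAY)
for r in(150,200,260): print(r,g[r,268:300])
print(g[150:170,285],g[216:236,283])
a=onz(c,285.6,150,.06);b=onz(c,282.5,262,.06);v=b-a;print(np.degrees(np.arctan2(v[1],v[0])))
k=(onz(c,285.5,161.5,.063)+onz(c,283.3,226,.063))/2;print(k)
im=bot.snapshot("side"); cv2.imwrite("pics/s5.png",im); cv2.imwrite("pics/s5c.png",cv2.resize(im[180:275,195:300],None,fx=7,fy=6,interpolation=cv2.INTER_CUBIC))
im=bot.snapshot("top"); cv2.imwrite("pics/t5.png",im); cv2.imwrite("pics/t5c.png",cv2.resize(im[125:260,125:310],None,fx=4,fy=4,interpolation=cv2.INTER_CUBIC))
E
python3 ch.py s5
```

```text
150 [ 49  46  54  42  50  49  46  68 101 126 135 146 155 157 168 172 181 178
 174 174 170 159 154 138 113  82  58  49  51  54  54  51]
200 [45 48 48 50 42 54 53 62 73 78 83 87 93 90 96 94 94 94 93 83 86 83 69 63
 48 49 44 47 45 53 43 48]
260 [148 149 147 150 139 124 123 136 146 151 164 166 171 174 177 174 168 163
 157 142 136 143 146 156 153 153 150 149 148 145 144 140]
[178 178 180 177 182 177 180 178 181 179 171 143 106  99  91  93  92  94
  94  96] [ 90  94  97  95  94  96  96  94  95 117 156 175 178 176 173 180 179 175
 177 176]
27.70067478718332
[0.50726865 0.35353522 0.063     ]
s5 9 [229.77777778 238.33333333] [0.60325571 0.11507681 0.069     ] 0.0583458479442618 70.72957643729747
s5 1 [224. 243.] [0.61071203 0.13541995 0.069     ] 0.08001063264984708 70.49701594376116
F [-0.24517035 -0.18043135  0.55594861] T [ 0.06616374 -0.01754051  0.01700836] rxF 0.12417997690552181
```

View pics/s5c.png

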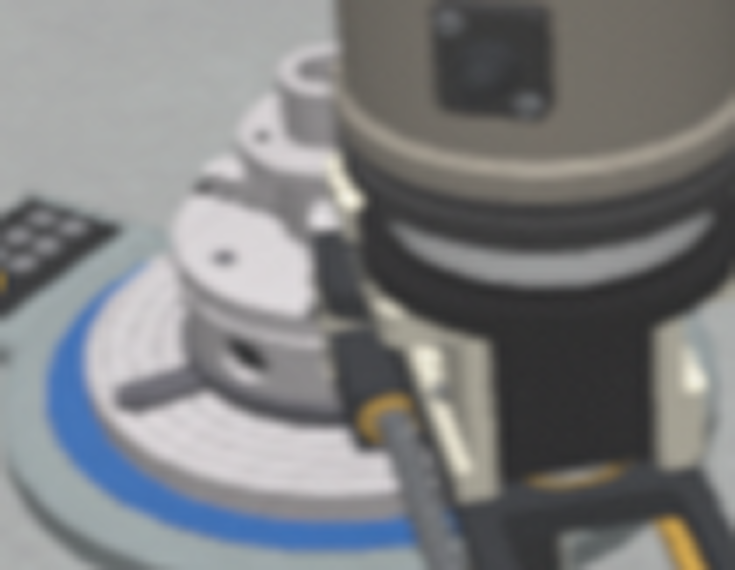

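View pics/t5c.png

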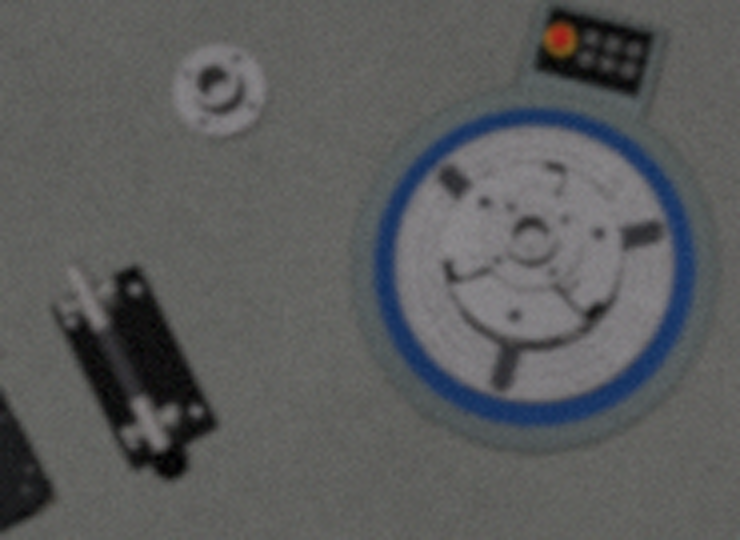

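View pics/s5.png

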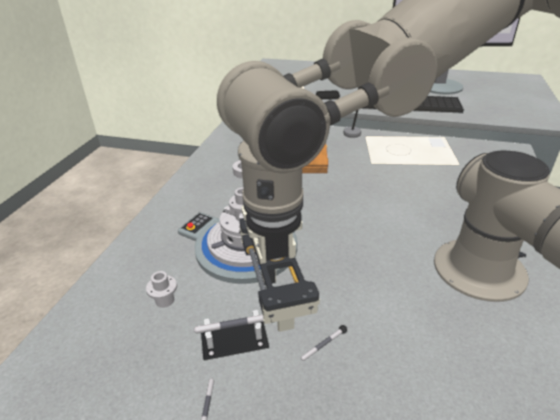

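```bash
python3 -c "
from plant import bot
print(bot.get_obs()['clock']); print(bot.hand_in())"
```

```text
30.425
the job is handed in; nothing more can be done
None
```

I handed the job in at 30.4 s of the 64 s. The last checks fit a tight collar, but I had no direct reading of the collar angle or the jaw forces.

**What was done:** I took the thickest bar, the one in the rest, and entered it in the collar hole nearest the robot. I swung it about 93° clockwise, drew it right out, entered it again and swung about 81° until the collar would not move. I then took the bar out and laid it back in the vees.

**Last checks:**
- **Collar:** the side camera shows about 174.7° (3.05 rad) of turn on top of the unknown starting looseness of 0 to 0.4 rad. Raising the torque from about 1.0 to 2.5 N m moved it no further, so I take it to be on its stop. That implies it started at about 0.15 rad.
- **Bush:** it looks upright in the last pictures with the jaws closed on it. The arm partly hid the chuck in the final side view. I did not measure how well it is centred.
- **Bar:** it lies in both vees, about 2 mm from where I first measured it, with its direction within 0.1° of its start.
- **Bystanders:** the spare bush shows no movement. The ring and the case were never approached, though I did not re-measure them. The open gripper is clear of everything.

**What disagreed:** on the second swing the bar twisted about 5° in the pads and stood askew in the hole before the collar stopped. I backed off, pushed it in fully and pressed again; the hole stayed in the same place.

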